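# Dry a batch of washed engine parts in the bench parts dryer

## Task

The bench parts dryer is still blowing: guide its ball-topped lever back through the zigzag gate to off, the end of the gate nearest the robot, then slide the clear hatch fully open and lay every washed engine part from the rubber mat side by side on the grate inside, none on top of another. Slide the hatch fully shut, and only then guide the lever through the gate to full air, home at the far end. The hatch must not come open while the lever is out of off, and the hub, spray can, screwdriver and phone on the bench are to be left where they are.

Things in the scene. Friction and masses are not known exactly. Their poses are not given: they have to be found in the camera images.
- dryer: The parts dryer: a fixed grey sheet-metal box 480 mm deep (x), 430 mm wide (y), 140 mm high. Origin on the bench under the chamber's centre. Axes: x away from the robot, y left, z up, turned with the dryer by up to 0.1 rad. Drying chamber in front, lever console on its right (-y) side; behind the chamber (x over 122 mm) the blower housing, over which the hatch slides open
- grate (a point): Centre of the grate, the flat floor of the drying chamber, level with the tops of the grate bars, 75 mm above the bench; axes as the dryer's. The chamber, centred here, is 220 mm (x) by 270 mm (y) inside; its walls are 12 mm thick and end 65 mm above the grate. The hatch runs on top of them between two low side rails (14 mm high)
- hatch (a joint): Slide of the hatch, a clear plate 236 by 286 mm in an aluminium frame on top of the chamber, in m: 0 = fully shut (so it starts), 0.24 = fully open, slid away from the robot. It takes 3 to 5 N and stays where it is left
- hatch_handle (a point): Middle of the hatch's handle: a round bar 12 mm thick, 110 mm long along the dryer's y, on two end posts, its centre line 33 mm above the plate, 105 mm above the grate; axes as the dryer's. It stands near the hatch's robot-side edge (85 mm to the robot's side of the grate centre when shut). Pinch it from above, fingers before and behind it
- lever_u (a joint): Fore-and-aft lean of the dryer's air lever, rad: 0 = upright, positive = leaning away from the robot (+x of the dryer). The gate's ends stop it at about -0.44 (off, nearest the robot) and +0.44 (full air). It takes 1 to 3 N at the ball and stays where it is left. It starts in the gate's second leg (low air), between -0.22 and -0.03
- lever_v (a joint): Sideways lean of the same lever, rad: 0 = upright, positive = leaning to the dryer's left (+y). In the gate's left legs it is about +0.092, in its right legs about -0.092, with some 0.025 play either way
- gate (a point): Middle of the gate, on top of its flat aluminium plate, level with the chamber's walls; axes as the dryer's. The 10 mm stem runs in a 16 mm zigzag slot with four legs. By lever_u: -0.44 to -0.245 on the right, -0.245 to 0 on the left, 0 to 0.245 on the right, 0.245 to 0.44 on the left. Cross slots join the legs at -0.245, 0 and 0.245 only; elsewhere metal bars the way across
- pivot (a point): Pivot of the air lever inside the console, 120 mm straight below the gate's middle; axes as the dryer's. With leans u and v (lever_u, lever_v) the ball's centre is at 180 mm x (sin u cos v, sin v, cos u cos v) from it along these axes
- lever_ball (a point): Centre of the black ball, 36 mm across, on top of the air lever's steel stem; upright it is 60 mm above the gate plate. Its axes tilt with the lever. Hold it from above, fingers to its left and right, so that it can tilt between them
- piston_mid (a point): A washed aluminium piston standing upright: a cylinder 56 mm across, 55 mm high, with ring grooves; point at its centre, half-way up; z up. Like the three other parts it may be absent; if present it starts on the black rubber mat (3 mm thick) to the left of the dryer
- conrod_mid (a point): A washed steel connecting rod lying flat, 122 mm long, 20 mm high: big end (52 mm across) towards -x, small end (30 mm) towards +x, between them a beam along x 16 mm wide, 14 mm thick, bare from x = -10 to +30 mm. Point on the rod's centre line, 10 mm above its underside (big end reaches to x = -62, small end to +60 mm); z up. May be absent
- head_mid (a point): A washed dark finned cylinder head, a block 84 mm (x) by 56 mm (y) by 40 mm high; point at its centre, half-way up; z up. May be absent
- caliper_mid (a point): A washed aluminium brake caliper lying flat: a body 70 mm (x) by 50 mm (y) by 42 mm high, with low lugs (26 mm wide, 14 mm high) at both ends that make it 98 mm long in x; point at its centre, half-way up; z up. May be absent
- hub_at (a point): Bystander: a steel wheel hub with five studs, 130 mm across, 80 mm high, behind the mat; point on its axis 35 mm up
- spray_can_at (a point): Bystander: a white spray can, 60 mm across, 170 mm high, to the right of the dryer; point at its centre
- screwdriver_at (a point): Bystander: a screwdriver with a dark wooden handle, 220 mm long, lying on the bench before the dryer, on the right; point 10 mm above its origin
- phone_at (a point): Bystander: a black mobile phone, 110 by 48 by 18 mm, lying on the bench before the dryer; point at its centre
Not all that is in view belongs to the job. What is shaped like the part that bears conrod_mid but blue is not meant.

How it is judged:
On the way, in this order (a step that is already met when the one before it is completed fails the run):
1. The air lever is brought to off, the near end of the gate, with the hatch still shut (value of joint lever_u below -0.36 rad and value of joint lever_v below 0 rad and value of joint hatch below 0.005 m), for 0.2 s.
2. The hatch is slid fully open (to within 20 mm) (value of joint hatch above 0.22 m), for 0.2 s.
3. Every part lies on the grate inside the chamber (x of piston_mid in the frame of grate between -0.11 and 0.11 m and y of piston_mid in the frame of grate between -0.135 and 0.135 m and z of piston_mid in the frame of grate between 0.004 and 0.037 m and x of conrod_mid in the frame of grate between -0.11 and 0.11 m and y of conrod_mid in the frame of grate between -0.135 and 0.135 m and z of conrod_mid in the frame of grate between 0.004 and 0.037 m and x of head_mid in the frame of grate between -0.11 and 0.11 m and y of head_mid in the frame of grate between -0.135 and 0.135 m and z of head_mid in the frame of grate between 0.004 and 0.037 m and x of caliper_mid in the frame of grate between -0.11 and 0.11 m and y of caliper_mid in the frame of grate between -0.135 and 0.135 m and z of caliper_mid in the frame of grate between 0.004 and 0.037 m), for 0.4 s.
4. The hatch is slid fully shut over the parts, the lever still at off (all of step 1 and all of step 3), for 0.2 s.
5. The lever is brought to full air, the far end of the gate, with the hatch shut (value of joint lever_u above 0.36 rad and value of joint lever_v above 0 rad and value of joint hatch below 0.005 m), for 0.2 s.
At the end, for the whole second after the job is handed in: The lever is in the last leg of the gate, within 0.08 rad of its far end (lever_u over 0.36) and leaning left; the hatch is shut to within 5 mm; every part that was present rests on the grate inside the chamber, its centre no more than 37 mm above the grate (all of step 3 and all of step 5); the robot touches nothing.
It fails at once if The hatch is open by more than 30 mm while the lever is out of off (value of joint hatch above 0.03 m and value of joint lever_u above -0.3 rad).
It fails at once if The hub is disturbed by more than 30 mm (distance of hub_at from where it was at the start of the episode above 0.03 m).
It fails at once if The spray can is disturbed by more than 30 mm (distance of spray_can_at from where it was at the start of the episode above 0.03 m).
It fails at once if The screwdriver is disturbed by more than 30 mm (distance of screwdriver_at from where it was at the start of the episode above 0.03 m).
It fails at once if The phone is disturbed by more than 30 mm (distance of phone_at from where it was at the start of the episode above 0.03 m).
Of piston, conrod, head, caliper only 3 to 4 are there at a start; the rules pass over those that are not, and their reading is None.
At some moment in a run one of piston, conrod, head, caliper may be knocked a few centimetres aside while the robot is not near it.
It also fails if it takes over 200 s, if anything falls off the work surface, if the arm or the gripper's body presses on something with over 40 N, if the wrist force passes 120 N, or if a joint passes its speed limit or range.

## Robot

A 6-joint arm with a two-finger parallel gripper is mounted at the origin on the work surface. World frame = base frame: x ahead of the robot, y to its left, z up, the work surface at z = 0. Lengths are in m, angles in rad, forces in N, time in s.
With the tool pointing down it reaches from about 0.375 to 0.9 m from the base axis. Payload 3.1 kg.
Tool frame: the origin (TCP) lies on the centre line of the jaws, within the pads' length; the fingertips stand 8 mm ahead of it and the grasp point (between the pads) lies 11 mm behind it; z points along the fingers, y is the line along which they close (so a half turn about z gives the same grasp; the last joint's range is limited). The gripper opens to 85 mm and grips with 20 to 120 N. Pads are 22 mm wide; open, the fingers measure 114 mm over their backs; the gripper's body (76 mm by 85 mm) begins 54 mm behind the grasp point. The pads swing forward as they close: fully open they stand 13 mm farther back than shut.
Start: joints at [-1.433, 0.527, 1.433, -0, 1.181, -0.178], TCP at [0.195, -0.594, 0.239] pointing down, gripper open.
Joint ranges: [-3.08, 3.08], [-0.75, 2.2], [0.22, 2.44], [-1.43, 4.57], [0, 2.65], [-2.85, 2.85]. Speed limits (rad/s): [2.79, 2.79, 3.14, 3.14, 3.14, 3.14].

## Interface

Orientations are given as a unit quaternion [x, y, z, w].
In Python, from station import * gives the robot as it stands.
- The arm moves only by the tool play_rows, never from a script. Its argument "rows" is a list of rows, each a list of 3 entries, a list of its own where there are three numbers: the turn, a rotation vector about the tool's x, y, z in degrees, then the shift along the tool's x, y, z in mm, then the closure, from 0 (fully open) to 1 (shut). In form: [[[ax, ay, az], [dx, dy, dz], jaw], ...]. A call has 1 to 12 rows; each row shifts and turns the commanded pose from where the row before left it, along the tool's axes as they then stand; what a row does not reach is not made up. A row lasts 1/12 s, in which the tool goes at most 41.7 mm and 7.16 degrees, less where a joint would pass 70% of its speed; a pose out of reach is approached as far as the arm can. A call with a gripper value outside its range is refused whole. The fingers move at their own pace and stop on an object; "grip_force" is the grip in N (left out, the last holds). Time passes only in rows, so rows that do not move let the fingers close. It gives the time, the measured TCP pose, the force, the opening and the grip force at its end, in the units of the state.
- sense(): the state, without advancing time (a new reading comes with each control period).
- snapshot(name): name is "scene" or "top"; returns (picture, depth): 384x512x3 uint8, red, green, blue; 384x512 float32, m along the optical axis (not along the pixel's ray), 0 where there is no reading.
- get_calibration(name): a dict with "vfov" (degrees; the focal length in pixels is half the picture's height over the tangent of half this angle, whatever the lens; pixels are square), "cx", "cy" (the principal point, pixels), "k1" (the pictures are not rectified: a ray, as slopes to the right and down, at radius r is drawn at 1 + k1 r^2 times it, then the intrinsics apply), "xyz" and "attitude" of the camera in the world. Camera axes: x right, y down, z forward; pixel columns grow to the right and rows downward; lengths in m; the calibration is good to about 2 mm. A picture is of the moment at which its call begins. get_calibration takes no time and is no camera call.
- sign_off(): hands the job in; it is judged then, once.
The state is a dict: "t": time; "q": joint angles; "qd": joint speeds; "tau": joint torques, N m; "tcp_pos": TCP position; "tool_rot": TCP orientation; "force": force on the tool from outside, world axes, zero at the start; "ft_torque": the same for the moment, N m; "finger_gap": opening from 0.0 (shut) to 1.0 (fully open); "gripper_force": force on a finger pad.
Only numpy, scipy, OpenCV 4.12 (cv2) and the standard library are available. Lean on these libraries where they do the work, as an engineer would, in place of code of your own. Each camera call takes 0.05 s, during which the arm holds its last target. There are 200 camera calls.

## Working session

There is one attempt and no reset: what is moved stays moved. The work goes in short steps, Python scripts to look and compute and a tool call to move; the robot and the scene stay as the last step left them, time stands still between calls to the robot, and variables do not carry over. Pictures are saved under pics/ and viewed, at most 14 in all, crops included, and the job is handed in when it is done.

Besides the shell and the picture viewer there is one more tool, called after "Request:" by a JSON object that holds its "method" and its "body", one argument or row to a line. play_rows: Moves the arm, as the interface text tells. Its arguments: {"type":"object","properties":{"rows":{"type":"array","items":{"type":"array"}},"grip_force":{"type":"number"}},"required":["rows"]}

```bash
mkdir -p pics; cat > h.py <<'E'
from station import *
import numpy as np, cv2
from scipy.spatial.transform import Rotation as R
def cam(n):
    c=get_calibration(n); return c
def Rc(c):
    a=np.array(c["attitude"],float)
    return a if a.shape==(3,3) else R.from_quat(a).as_matrix()
def cloud(n,d):
    c=cam(n); f=192/np.tan(np.radians(c["vfov"])/2)
    K=np.array([[f,0,c["cx"]],[0,f,c["cy"]],[0,0,1.]])
    v,u=np.mgrid[:384,:512]
    p=cv2.undistortPoints(np.stack([u,v],-1).reshape(-1,1,2).astype(float),K,np.array([c["k1"],0,0,0,0.])).reshape(384,512,2)
    P=np.dstack([p,np.ones((384,512))])*d[...,None]
    return P@Rc(c).T+np.array(c["xyz"])
def proj(n,X):
    c=cam(n); f=192/np.tan(np.radians(c["vfov"])/2)
    K=np.array([[f,0,c["cx"]],[0,f,c["cy"]],[0,0,1.]])
    P=(np.atleast_2d(X)-np.array(c["xyz"]))@Rc(c)
    return cv2.projectPoints(P,np.zeros(3),np.zeros(3),K,np.array([c["k1"],0,0,0,0.]))[0].reshape(-1,2)
E
python3 - <<'E'
from h import *
for n in("scene","top"):
    p,d=snapshot(n); cv2.imwrite(f"pics/{n}0.png",cv2.resize(p[...,::-1],None,fx=1.5,fy=1.5,interpolation=cv2.INTER_CUBIC)); np.savez(f"{n}0.npz",p=p,d=d); print(n,cam(n))
s=sense();print(s)
E
```

```text
scene {'vfov': 51.011746043316364, 'cx': 259.9482183776506, 'cy': 190.12379450021658, 'k1': -0.1051566992496617, 'xyz': array([1.51058164, 0.34153186, 1.28263568]), 'attitude': array([ 0.56296473,  0.74352379, -0.29321384, -0.21040137])}
top {'vfov': 43.22342023556036, 'cx': 255.48509368751613, 'cy': 184.9847717578141, 'k1': -0.0532418609589473, 'xyz': array([0.21528919, 0.03370648, 1.61856753]), 'attitude': array([ 0.740516  , -0.66419134,  0.06879821, -0.07584673])}
{'t': 0.1, 'q': array([-1.43248710e+00,  5.28366472e-01,  1.43377892e+00,  2.81694076e-05,
        1.18139507e+00, -1.78490563e-01]), 'qd': array([ 3.54665028e-04, -1.09621123e-03, -3.15479238e-03, -9.80558769e-06,
        1.48876675e-03, -2.51741453e-03]), 'tau': array([-8.82405675e-05, -4.43304741e+01, -1.78586930e+01, -1.42834233e-04,
        3.89562483e-03,  1.38795548e-05]), 'tcp_pos': array([ 0.19465756, -0.59325404,  0.23843408]), 'tool_rot': array([ 9.87481323e-01,  1.57732967e-01,  3.25875659e-05, -9.73449133e-04]), 'force': array([-0.90635448,  0.62516984, -0.02657842]), 'ft_torque': array([ 0.00101394, -0.0233563 , -0.03407961]), 'gripper_force': 0.0, 'finger_gap': 0.998564904723665}
```

View pics/scene0.png

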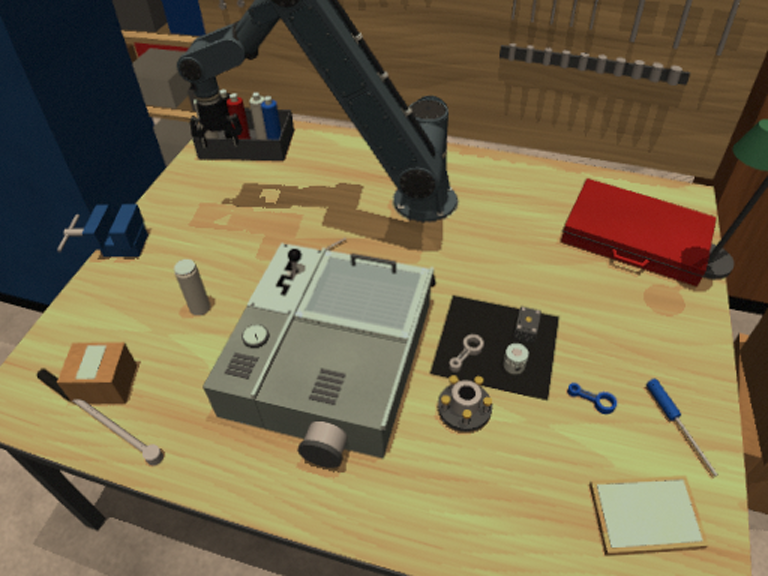

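View pics/top0.png

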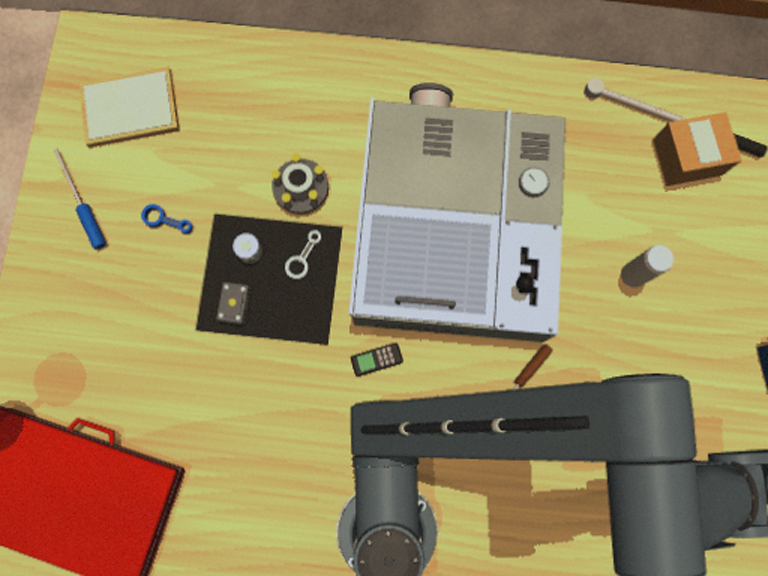

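The scene shows a piston (245,248), conrod (big end 297,267, small end 315,237) and head (232,302) on the mat, at ×1.5 top pixels. The caliper is absent. The ball is near (525,283) and the handle near (425,302); the blue rod off the mat is a decoy.

```bash
cat > m.py <<'E'
from h import *
z=np.load("top0.npz"); p,d=z["p"],z["d"]; P=cloud("top",d)
X,Y,Z=P[...,0],P[...,1],P[...,2]
v,u=np.mgrid[:384,:512]
box=(u>225)&(u<385)&(v>60)&(v<235)&(Z>0.125)&(Z<0.165)&(d>0)
# largest blob
n,l,st,_=cv2.connectedComponentsWithStats(box.astype(np.uint8)); k=1+np.argmax(st[1:,4]); b=l==k
r=cv2.minAreaRect(P[b][:,:2].astype(np.float32)); print("box",r, np.median(Z[b])); c4=cv2.boxPoints(r); print(c4)
print("pix",proj("top",np.c_[c4,np.full(4,.14)])*1.5)
mat=(u>130)&(u<230)&(v>140)&(v<232)&(d>0)
print("mat z",np.median(Z[mat]))
m=mat&(Z>0.011)&(u<222)
n,l,st,_=cv2.connectedComponentsWithStats(m.astype(np.uint8))
for i in range(1,n):
    if st[i,4]<40: continue
    q=P[l==i]; zt=np.percentile(q[:,2],80)
    t=q[q[:,2]>zt-0.008]
    print(st[i],"ztop",zt,cv2.minAreaRect(t[:,:2].astype(np.float32)),t[:,:2].mean(0))
# ball/handle
for nm,(u0,u1,v0,v1) in dict(ball=(340,362,175,205),handle=(260,310,192,210)).items():
    s=(u>=u0)&(u<u1)&(v>=v0)&(v<v1)&(Z>0.165)&(d>0)
    q=P[s]; print(nm,len(q),q.mean(0),q.max(0),q.min(0)); print(cv2.minAreaRect(q[:,:2].astype(np.float32)))
E
python3 m.py
python3 - <<'E'
import cv2
from h import *
p=np.load("top0.npz")["p"][...,::-1]
cv2.imwrite("pics/gate.png",cv2.resize(p[140:240,225:385],None,fx=5,fy=5,interpolation=cv2.INTER_CUBIC))
E
```

```text
box ((0.6803733110427856, -0.08332233130931854), (0.4827784597873688, 0.43273040652275085), 1.072691559791565) 0.14257386263870742
[[ 0.43497583  0.12848593]
 [ 0.44307694 -0.30416864]
 [ 0.92577076 -0.2951306 ]
 [ 0.91766965  0.13752398]]
pix [[348.14092245 315.09908977]
 [558.11012737 333.71563248]
 [566.57671799 115.4569268 ]
 [370.08788173  98.42889986]]
mat z 0.0036699254263115044
[154 155  21  21 284] ztop 0.06126857333215914 ((0.5765824317932129, 0.37964338064193726), (0.056762777268886566, 0.05404387041926384), 51.81573486328125) [0.57621686 0.3801787 ]
[190 154  24  32 231] ztop 0.02548600306225124 ((0.5782425999641418, 0.24759645760059357), (0.052265480160713196, 0.11613354831933975), 55.867897033691406) [0.57583197 0.25437394]
[144 188  23  28 490] ztop 0.0462220508352043 ((0.45208755135536194, 0.39456018805503845), (0.05768574774265289, 0.08396750688552856), 89.47109985351562) [0.45135424 0.39363647]
ball 115 [ 0.52785689 -0.21605023  0.20921599] [ 0.546825   -0.19974076  0.22129235] [ 0.51240747 -0.23434758  0.19321458]
((0.5286422371864319, -0.21700507402420044), (0.03287103399634361, 0.033597059547901154), 9.430279731750488)
handle 163 [ 0.47498099 -0.02449216  0.18590266] [0.48179272 0.03493256 0.19358374] [ 0.46889369 -0.08389372  0.16601809]
((0.47538357973098755, -0.02448147162795067), (0.012821592390537262, 0.11882027238607407), 0.0774778425693512)
```

View pics/gate.png

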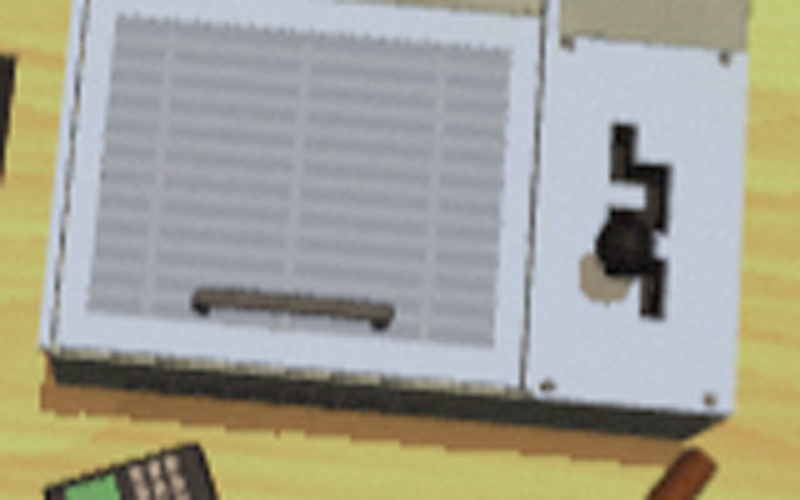

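The crop shows the slot clearly: the off leg at the lower right (655,290), ball at (625,240), and end leg at the upper left (622,150). I'll fit the slot to get the gate pose.

```bash
cat > g.py <<'E'
from h import *
from scipy.ndimage import map_coordinates
z=np.load("top0.npz"); g=z["p"].astype(float).mean(2)
# sample image on a plane grid z=0.14, then template fit of zigzag slot
L=lambda u:0.12*np.tan(u)
def slot(x,y):
    w=.008; a=np.zeros(x.shape,bool); v=L(.092)
    for x0,x1,s in((-.44,-.245,-1),(-.245,0,1),(0,.245,-1),(.245,.44,1)):
        a|=(x>L(x0)-w)&(x<L(x1)+w)&(abs(y-s*v)<w)
    for c in(-.245,0,.245): a|=(abs(x-L(c))<w)&(abs(y)<v+w)
    return a
x,y=np.meshgrid(np.arange(-.08,.08,.001),np.arange(-.035,.035,.001),indexing="ij")
s=slot(x,y)
best=[]
for yaw in np.arange(-.03,.101,.01):
  for ox in np.arange(.53,.60,.002):
    for oy in np.arange(-.25,-.20,.002):
      c,sn=np.cos(yaw),np.sin(yaw)
      W=np.c_[(ox+c*x-sn*y).ravel(),(oy+sn*x+c*y).ravel(),np.full(x.size,.14)]
      if not best: pass
      best.append((yaw,ox,oy))
best=np.array(best)
# affine approx of projection for speed
c0=np.array([.56,-.22,.14]); q0=proj("top",c0)[0]; J=np.c_[proj("top",c0+[.05,0,0])[0]-q0,proj("top",c0+[0,.05,0])[0]-q0]/.05
def sc(b):
    yaw,ox,oy=b;c,sn=np.cos(yaw),np.sin(yaw)
    q=q0[:,None]+J@np.array([(ox+c*x-sn*y).ravel()-.56,(oy+sn*x+c*y).ravel()+.22])
    i=map_coordinates(g,[q[1],q[0]],order=1).reshape(x.shape)
    msk=~((x>-.055)&(x<0.0))  # ball/shadow ignored
    return i[~s&msk].mean()-i[s&msk].mean() 
S=np.array([sc(b) for b in best]); o=np.argsort(-S)[:6]
for i in o: print(best[i],S[i])
from scipy.optimize import minimize
r=minimize(lambda b:-sc(b),best[o[0]],method="Nelder-Mead",options=dict(initial_simplex=best[o[0]]+np.array([[0,0,0],[.01,0,0],[0,.002,0],[0,0,.002]])));print(r.x,r.fun)
E
python3 g.py; grep -n . /dev/null; python3 - <<'E'
from h import *
z=np.load("top0.npz"); P=cloud("top",z["d"]); 
b=(P[...,2]>.19)&(P[...,2]<.24)&(P[...,1]<-.18)&(P[...,1]>-.25)&(P[...,0]>.49)&(P[...,0]<.57)
q=P[b]
from scipy.optimize import least_squares
r=least_squares(lambda c:np.linalg.norm(q-c,axis=1)-.018,[.53,-.217,.2],loss="soft_l1",f_scale=.002);print(len(q),r.x)
E
```

```text
[ 0.02   0.558 -0.234] 133.87038579400254
[ 0.01   0.558 -0.234] 133.71996531425367
[ 0.03   0.558 -0.234] 133.54909246510755
[ 6.9388939e-18  5.5800000e-01 -2.3400000e-01] 133.16691099588263
[ 0.04   0.558 -0.234] 132.78884296182065
[ 0.05   0.558 -0.236] 132.4757479575104
[ 0.02618856  0.55749554 -0.23464014] -134.52365146316652
115 [ 0.53062168 -0.21819189  0.19818338]
```

Request:
{"method": "play_rows", "body": {
  "rows": [
    [[0,0,5.7],[0,0,-15],0],
    [[0,0,5.7],[0,0,-20],0],
    [[0,0,5.7],[0,0,-20],0],
    [[0,0,0],[15,-16,0],0.3],
    [[0,0,0],[25,-27,0],0.3],
    [[0,0,0],[25,-27,0],0.3],
    [[0,0,0],[25,-27,0],0.3],
    [[0,0,0],[25,-27,0],0.3],
    [[0,0,0],[25,-27,0],0.3],
    [[0,0,0],[25,-27,0],0.3],
    [[0,0,0],[25,-27,0],0.3],
    [[0,0,0],[25,-27,0],0.3]
  ],
  "grip_force": 20
}}

```text
t: 1.1
tcp_pos: [0.4061, -0.3562, 0.294]
tool_rot: [1.0, 0.009, -0.0, -0.0]
force: [-0.8, 0.4, -0.6]
finger_gap: 0.7
gripper_force: 0.0
```

```bash
cat > rel.py <<'E'
from h import *
import sys
def rel(x,y,z,yaw=None):
    s=sense(); r=R.from_quat(s["tool_rot"]); t=r.inv().apply(np.array([x,y,z])-s["tcp_pos"])*1000
    X=r.as_matrix()[:,0]; zz=r.as_matrix()[:,2]
    print("t",round(s["t"],2),"tcp",np.round(s["tcp_pos"],4),"yaw",round(np.degrees(np.arctan2(X[1],X[0])),2),"tilt",np.round(zz,3),"gap",round(s["finger_gap"],3),"F",np.round(s["force"],1),"shift mm",np.round(t,1))
if __name__=="__main__": rel(*map(float,sys.argv[1:4]))
E
python3 rel.py .531 -.218 .187
```

```text
t 1.1 tcp [ 0.4061 -0.3562  0.294 ] yaw 1.04 tilt [-0.001  0.001 -1.   ] gap 0.7 F [-0.8  0.4 -0.6] shift mm [ 127.4 -135.8  107. ]
```

Request:
{"method": "play_rows", "body": {
  "rows": [
    [[0,0,0],[25,-27,0],0.3],
    [[0,0,0],[25,-27,0],0.3],
    [[0,0,0],[25,-27,0],0.3],
    [[0,0,0],[25,-27,0],0.3],
    [[0,0,0],[16,-25,0],0.3],
    [[0,0,0],[0,0,25],0.3],
    [[0,0,0],[0,0,20],0.3],
    [[0,0,0],[0,0,0],0.3],
    [[0,0,0],[0,0,0],0.3]
  ]
}}

```text
t: 1.85
tcp_pos: [0.5183, -0.2222, 0.2482]
tool_rot: [1.0, 0.009, -0.001, -0.001]
force: [-0.2, -0.5, 0.3]
finger_gap: 0.699
gripper_force: 0.0
```

```bash
python3 rel.py .531 -.218 .187
```

```text
t 1.85 tcp [ 0.5183 -0.2222  0.2482] yaw 1.06 tilt [-0.003  0.002 -1.   ] gap 0.699 F [-0.2 -0.5  0.3] shift mm [13.  -3.9 61.2]
```

Request:
{"method": "play_rows", "body": {
  "rows": [
    [[0,0,0],[13,-4,0],0.3],
    [[0,0,0],[0,0,20],0.3],
    [[0,0,0],[0,0,21],0.3],
    [[0,0,0],[0,0,20],0.3],
    [[0,0,0],[0,0,0],0.3],
    [[0,0,0],[0,0,0],0.8],
    [[0,0,0],[0,0,0],0.8],
    [[0,0,0],[0,0,0],0.8],
    [[0,0,0],[0,0,0],0.8]
  ]
}}

```text
t: 2.6
tcp_pos: [0.5328, -0.2193, 0.1902]
tool_rot: [1.0, 0.009, 0.002, 0.001]
force: [-1.0, 1.1, 3.0]
finger_gap: 0.406
gripper_force: 20.3
```

```bash
cat > lev.py <<'E'
from rel import *
import sys
g=np.array([.5575,-.2346,.02]); yaw=.02
def ball(u,v):
    b=.18*np.array([np.sin(u)*np.cos(v),np.sin(v),np.cos(u)*np.cos(v)]); return g+R.from_rotvec([0,0,yaw]).apply(b)
off=float(sys.argv[1]) # tcp z below ball
for a in sys.argv[2:]:
    u,v=map(float,a.split(",")); b=ball(u,v); print(u,v,np.round(b,4)); rel(b[0],b[1],b[2]-off)
s=sense(); t=R.from_rotvec([0,0,-yaw]).apply(s["tcp_pos"]+[0,0,off]-g); print("uv now",np.arctan2(t[0],t[2]),np.arcsin(t[1]/.18),np.linalg.norm(t))
E
python3 lev.py .011 -.15,.092 -.245,.092 -.245,-.092 -.44,-.092
```

```text
-0.15 0.092 [ 0.5304 -0.2186  0.1972]
t 2.6 tcp [ 0.5328 -0.2193  0.1902] yaw 1.04 tilt [ 0.003 -0.002 -1.   ] gap 0.406 F [-1.   1.1  3. ] shift mm [-2.5 -0.7  3.9]
-0.245 0.092 [ 0.5137 -0.2189  0.1939]
t 2.6 tcp [ 0.5328 -0.2193  0.1902] yaw 1.04 tilt [ 0.003 -0.002 -1.   ] gap 0.406 F [-1.   1.1  3. ] shift mm [-19.2  -0.7   7.2]
-0.245 -0.092 [ 0.5144 -0.252   0.1939]
t 2.6 tcp [ 0.5328 -0.2193  0.1902] yaw 1.04 tilt [ 0.003 -0.002 -1.   ] gap 0.406 F [-1.   1.1  3. ] shift mm [-19.1  32.4   7.3]
-0.44 -0.092 [ 0.4815 -0.2527  0.1822]
t 2.6 tcp [ 0.5328 -0.2193  0.1902] yaw 1.04 tilt [ 0.003 -0.002 -1.   ] gap 0.406 F [-1.   1.1  3. ] shift mm [-52.   32.4  18.9]
uv now -0.13360064736831578 0.08800410656743188 0.18346897806404486
```

Request:
{"method": "play_rows", "body": {
  "rows": [
    [[0,0,0],[-6,0,1],0.8],
    [[0,0,0],[-6,0,1],0.8],
    [[0,0,0],[-6,0,1],0.8],
    [[0,0,0],[0,0,0],0.8],
    [[0,0,0],[0,0,0],0.8],
    [[0,0,0],[0,5,0],0.8],
    [[0,0,0],[0,5,0],0.8],
    [[0,0,0],[0,3,0],0.8],
    [[0,0,0],[0,0,0],0.8],
    [[0,0,0],[0,0,0],0.8]
  ]
}}

```text
t: 3.43
tcp_pos: [0.5136, -0.2312, 0.1858]
tool_rot: [1.0, 0.009, -0.001, -0.001]
force: [-0.1, 1.5, 8.2]
finger_gap: 0.404
gripper_force: 20.8
```

```bash
python3 lev.py .007 -.245,-.092 -.44,-.092
```

```text
-0.245 -0.092 [ 0.5144 -0.252   0.1939]
t 3.43 tcp [ 0.5136 -0.2312  0.1858] yaw 1.02 tilt [-0.001  0.002 -1.   ] gap 0.404 F [-0.1  1.5  8.2] shift mm [ 0.4 20.9 -1.1]
-0.44 -0.092 [ 0.4815 -0.2527  0.1822]
t 3.43 tcp [ 0.5136 -0.2312  0.1858] yaw 1.02 tilt [-0.001  0.002 -1.   ] gap 0.404 F [-0.1  1.5  8.2] shift mm [-32.4  21.   10.6]
uv now -0.2485606888876389 0.024015000130185617 0.17831341483927846
```

Request:
{"method": "play_rows", "body": {
  "rows": [
    [[0,0,0],[0,5,-1],0.8],
    [[0,0,0],[0,5,0],0.8],
    [[0,0,0],[0,5,0],0.8],
    [[0,0,0],[0,6,0],0.8],
    [[0,0,0],[0,0,0],0.8],
    [[0,0,0],[-6,0,2],0.8],
    [[0,0,0],[-6,0,2],0.8],
    [[0,0,0],[-6,0,2],0.8],
    [[0,0,0],[-6,0,2],0.8],
    [[0,0,0],[-6,0,2],0.8],
    [[0,0,0],[-2,0,1],0.8],
    [[0,0,0],[0,0,0],0.8]
  ]
}}

```text
t: 4.43
tcp_pos: [0.4831, -0.2537, 0.175]
tool_rot: [1.0, 0.009, 0.001, 0.0]
force: [7.1, 3.0, -4.8]
finger_gap: 0.402
gripper_force: 21.0
```

```bash
python3 lev.py .007 -.44,-.092
```

```text
-0.44 -0.092 [ 0.4815 -0.2527  0.1822]
t 4.43 tcp [ 0.4831 -0.2537  0.175 ] yaw 1.01 tilt [ 0.003 -0.    -1.   ] gap 0.402 F [ 7.1  3.  -4.8] shift mm [-1.6 -1.1 -0.1]
uv now -0.4321408393806405 -0.09813742615218507 0.17931347768633188
```

Request:
{"method": "play_rows", "body": {
  "rows": [
    [[0,0,0],[1,0,0],0.5],
    [[0,0,0],[0,0,0],0.3],
    [[0,0,0],[0,0,0],0.3],
    [[0,0,0],[0,0,0],0.3],
    [[0,0,0],[0,0,-15],0.3],
    [[0,0,0],[0,0,-30],0.3],
    [[0,0,0],[0,0,-35],0.3],
    [[0,0,0],[0,-20,-10],0.3],
    [[0,0,-7],[0,0,0],0.3],
    [[0,0,-7],[0,0,0],0.3],
    [[0,0,-7],[0,0,0],0.3],
    [[0,0,-7],[0,0,0],0.3]
  ]
}}

```text
t: 5.43
tcp_pos: [0.4827, -0.2335, 0.2656]
tool_rot: [0.967, 0.254, -0.0, 0.0]
force: [0.1, -0.3, -0.3]
finger_gap: 0.7
gripper_force: 0.0
```

Request:
{"method": "play_rows", "body": {
  "rows": [
    [[0,0,-7],[0,0,0],0.3],
    [[0,0,-7],[0,0,0],0.3],
    [[0,0,-7],[0,0,0],0.3],
    [[0,0,-7],[0,0,0],0.3],
    [[0,0,-7],[0,0,0],0.3],
    [[0,0,-7],[0,0,0],0.3],
    [[0,0,-7],[0,0,0],0.3],
    [[0,0,-7],[0,0,0],0.3],
    [[0,0,-6],[0,0,0],0.3],
    [[0,0,0],[20,0,0],0.3],
    [[0,0,0],[30,0,0],0.3],
    [[0,0,0],[0,0,0],0.3]
  ]
}}

```text
t: 6.43
tcp_pos: [0.4804, -0.1794, 0.265]
tool_rot: [0.7, 0.714, 0.0, -0.002]
force: [-0.4, -0.3, 0.1]
finger_gap: 0.703
gripper_force: 0.0
```

```bash
python3 rel.py .4755 -.0235 .171; cat > ballnow.py <<'E'
from h import *
from scipy.optimize import least_squares
P=cloud("top",snapshot("top")[1])
b=(P[...,2]>.175)&(P[...,2]<.23)&(P[...,1]<-.18)&(P[...,1]>-.3)&(P[...,0]>.44)&(P[...,0]<.68)
q=P[b]; r=least_squares(lambda c:np.linalg.norm(q-c,axis=1)-.018,np.r_[q.mean(0)[:2],.185],loss="soft_l1",f_scale=.002).x
t=R.from_rotvec([0,0,-.02]).apply(r-[.5575,-.2346,.02]); print(len(q),r,"u",np.arctan2(t[0],t[2]),"v",np.arcsin(t[1]/.18))
E
python3 ballnow.py
```

```text
t 6.43 tcp [ 0.4804 -0.1794  0.265 ] yaw 91.17 tilt [-0.003  0.004 -1.   ] gap 0.703 F [-0.4 -0.3  0.1] shift mm [155.6  -1.4  94.6]
66 [ 0.48343202 -0.25295153  0.18212915] u -0.4303278027281216 v -0.09384097338160996
```

Request:
{"method": "play_rows", "body": {
  "rows": [
    [[0,0,0],[25,0,0],0.3],
    [[0,0,0],[32,0,0],0.3],
    [[0,0,0],[33,0,0],0.3],
    [[0,0,0],[33,-1,0],0.3],
    [[0,0,0],[32,0,0],0.3],
    [[0,0,0],[0,0,20],0.3],
    [[0,0,0],[0,0,30],0.3],
    [[0,0,0],[0,0,25],0.3],
    [[0,0,0],[0,0,15],0.3],
    [[0,0,0],[0,0,3],0.3],
    [[0,0,0],[0,0,0],0.3]
  ]
}}

```text
t: 7.4
tcp_pos: [0.4781, -0.0291, 0.1715]
tool_rot: [0.701, 0.713, -0.001, -0.001]
force: [-0.4, -0.0, -0.8]
finger_gap: 0.7
gripper_force: 0.0
```

```bash
python3 rel.py .4755 -.0235 .171
```

```text
t 7.4 tcp [ 0.4781 -0.0291  0.1715] yaw 91.03 tilt [-0.002  0.    -1.   ] gap 0.7 F [-0.4 -0.  -0.8] shift mm [ 5.7 -2.5  0.5]
```

Request:
{"method": "play_rows", "body": {
  "rows": [
    [[0,0,0],[5,-2,0],0.95],
    [[0,0,0],[0,0,0],0.95],
    [[0,0,0],[0,0,0],0.95],
    [[0,0,0],[0,0,0],0.95],
    [[0,0,0],[0,0,0],0.95],
    [[0,0,0],[0,5,0],0.95],
    [[0,0,0],[0,10,0],0.95],
    [[0,0,0],[0,15,0],0.95],
    [[0,0,0],[0,15,0],0.95],
    [[0,0,0],[0,15,0],0.95]
  ],
  "grip_force": 40
}}

```text
t: 8.23
tcp_pos: [0.536, -0.0226, 0.1734]
tool_rot: [0.7, 0.714, -0.001, -0.0]
force: [-3.6, -0.8, 6.4]
finger_gap: 0.118
gripper_force: 39.2
```

```bash
python3 rel.py .7165 -.0235 .171
```

```text
t 8.23 tcp [ 0.536  -0.0226  0.1734] yaw 91.07 tilt [-0.001 -0.    -1.   ] gap 0.118 F [-3.6 -0.8  6.4] shift mm [ -4.2 180.5   2.1]
```

Request:
{"method": "play_rows", "body": {
  "rows": [
    [[0,0,0],[0,17,0],0.95],
    [[0,0,0],[0,17,0],0.95],
    [[0,0,0],[0,17,0],0.95],
    [[0,0,0],[0,17,0],0.95],
    [[0,0,0],[0,17,0],0.95],
    [[0,0,0],[0,17,0],0.95],
    [[0,0,0],[0,17,0],0.95],
    [[0,0,0],[0,17,0],0.95],
    [[0,0,0],[0,17,0],0.95],
    [[0,0,0],[0,15,0],0.95],
    [[0,0,0],[0,7,0],0.95],
    [[0,0,0],[0,0,0],0.95]
  ]
}}

```text
t: 9.23
tcp_pos: [0.7138, -0.0195, 0.1735]
tool_rot: [0.701, 0.714, 0.002, 0.002]
force: [3.0, 0.4, 3.2]
finger_gap: 0.125
gripper_force: 39.6
```

```bash
python3 rel.py .7165 -.0205 .171
```

```text
t 9.23 tcp [ 0.7138 -0.0195  0.1735] yaw 91.05 tilt [ 0.005 -0.001 -1.   ] gap 0.125 F [3.  0.4 3.2] shift mm [-1.   2.6  2.5]
```

Request:
{"method": "play_rows", "body": {
  "rows": [
    [[0,0,0],[0,3,0],0.95],
    [[0,0,0],[0,1,0],0.95],
    [[0,0,0],[0,0,0],0.6],
    [[0,0,0],[0,0,0],0.3],
    [[0,0,0],[0,0,0],0.3],
    [[0,0,0],[0,0,0],0.3],
    [[0,0,0],[0,0,-20],0.3],
    [[0,0,0],[0,0,-30],0.0],
    [[0,0,0],[0,0,-35],0.0],
    [[0,0,0],[0,0,-30],0.0],
    [[0,0,0],[0,0,-30],0.0],
    [[0,0,0],[0,0,0],0.0]
  ]
}}

```text
t: 10.23
tcp_pos: [0.7185, -0.0197, 0.3256]
tool_rot: [0.701, 0.714, 0.004, 0.006]
force: [1.5, 0.3, 1.1]
finger_gap: 0.999
gripper_force: 0.0
```

```bash
cat > parts.py <<'E'
from h import *
import sys
p,d=snapshot("top"); P=cloud("top",d); Z=P[...,2]
v,u=np.mgrid[:384,:512]
print("q",np.round(sense()["q"],2))
def blobs(m,dz=.008):
    n,l,st,_=cv2.connectedComponentsWithStats(m.astype(np.uint8))
    for i in range(1,n):
        if st[i,4]<60: continue
        q=P[l==i]; zt=np.percentile(q[:,2],80); t=q[q[:,2]>zt-dz]
        (c,wh,a)=cv2.minAreaRect(t[:,:2].astype(np.float32))
        print(st[i,:5],"ztop %.3f"%zt,"c",np.round(c,4),"wh",np.round(wh,3),"ang %.1f"%a,"mean",np.round(t[:,:2].mean(0),4))
blobs((P[...,0]>.36)&(P[...,0]<.68)&(P[...,1]>.18)&(P[...,1]<.47)&(Z>.011)&(Z<.09)&(d>0))
print("handle"); blobs((P[...,0]>.4)&(P[...,0]<.8)&(P[...,1]>-.12)&(P[...,1]<.08)&(Z>.17)&(Z<.2)&(d>0))
print("chamber"); blobs((P[...,0]>.44)&(P[...,0]<.68)&(P[...,1]>-.16)&(P[...,1]<.12)&(Z>.06)&(Z<.1)&(d>0),.02)
cv2.imwrite("pics/%s.png"%sys.argv[1],cv2.resize(p[130:250,120:390,::-1],None,fx=2.9,fy=2.9,interpolation=cv2.INTER_CUBIC))
E
python3 parts.py p1; python3 rel.py .578 .38 .17
```

```text
q [-0.18  0.59  1.08  0.    1.46 -0.2 ]
[201 154  13  15  89] ztop 0.024 c [0.6095 0.2379] wh [0.027 0.054] ang 75.2 mean [0.6125 0.239 ]
[154 156  20  20 285] ztop 0.060 c [0.5775 0.3804] wh [0.055 0.054] ang 50.3 mean [0.5763 0.3797]
[144 187  21  29 451] ztop 0.046 c [0.4518 0.3949] wh [0.057 0.084] ang 89.3 mean [0.4512 0.3945]
handle
chamber
[ 289  148   40   66 1672] ztop 0.078 c [ 0.5674 -0.1013] wh [0.21  0.115] ang 0.6 mean [ 0.5684 -0.1098]
t 10.28 tcp [ 0.7173 -0.0195  0.3222] yaw 91.06 tilt [ 0.009 -0.002 -1.   ] gap 0.999 F [ 0.7  0.5 -0.3] shift mm [ 402.3 -133.3  150.3]
```

View pics/p1.png

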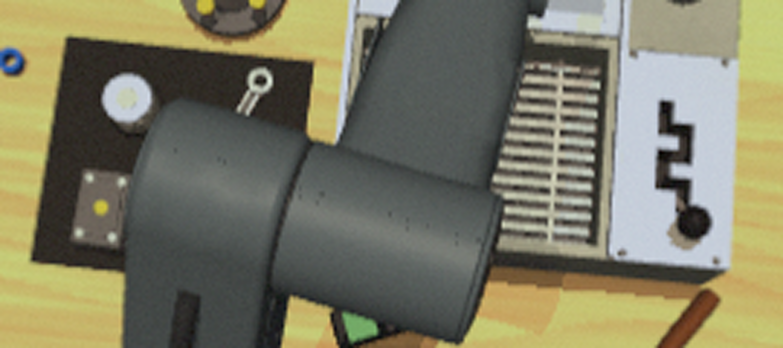

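Hatch is open, the right part of the grate is visible (500–610, 60–245), and the ball is at off (690,222). Piston next, keeping this tool yaw.

Request:
{"method": "play_rows", "body": {
  "rows": [
    [[0,0,0],[20,-7,0],0],
    [[0,0,0],[35,-12,0],0],
    [[0,0,0],[35,-12,0],0],
    [[0,0,0],[35,-12,0],0],
    [[0,0,0],[35,-12,0],0],
    [[0,0,0],[35,-12,0],0],
    [[0,0,0],[35,-12,0],0],
    [[0,0,0],[35,-12,0],0],
    [[0,0,0],[35,-12,0],0],
    [[0,0,0],[35,-12,0],0],
    [[0,0,0],[35,-12,0],0],
    [[0,0,0],[25,-8,0],0]
  ]
}}

```text
t: 11.28
tcp_pos: [0.5704, 0.3759, 0.3153]
tool_rot: [0.7, 0.714, -0.001, -0.001]
force: [0.3, -0.6, -0.1]
finger_gap: 1.0
gripper_force: 0.0
```

Request:
{"method": "play_rows", "body": {
  "rows": [
    [[0,0,0],[12,0,30],0],
    [[0,0,0],[0,0,35],0],
    [[0,0,0],[0,0,35],0],
    [[0,0,0],[0,0,35],0],
    [[0,0,0],[0,0,10],0],
    [[0,0,0],[0,0,0],0],
    [[0,0,0],[0,0,0],0]
  ]
}}

```text
t: 11.87
tcp_pos: [0.5729, 0.3852, 0.1719]
tool_rot: [0.701, 0.714, -0.0, -0.0]
force: [-0.2, 0.5, 1.4]
finger_gap: 1.008
gripper_force: 0.0
```

```bash
python3 parts.py p2; python3 rel.py .577 .380 .026
python3 - <<'E'
from h import *
# ring centres of the conrod from the first picture, top face z .023
z=np.load("top0.npz"); P=cloud("top",z["d"]); v,u=np.mgrid[:384,:512]
m=(u>186)&(u<216)&(v>150)&(v<190)&(P[...,2]>.012)&(P[...,2]<.035)&(z["d"]>0); q=P[m][:,:2]
# model fit: two discs+beam signed distance coverage
from scipy.optimize import differential_evolution
gx,gy=np.meshgrid(np.arange(.5,.66,.002),np.arange(.19,.32,.002),indexing="ij")
from scipy.spatial import cKDTree
occ=(cKDTree(q).query(np.c_[gx.ravel(),gy.ravel()])[0]<.002)
def f(a):
    c,s=np.cos(a[2]),np.sin(a[2]);dx=gx.ravel()-a[0];dy=gy.ravel()-a[1];x=c*dx+s*dy;y=-s*dx+c*dy
    M=(np.hypot(x+.036,y)<.027)|(np.hypot(x-.045,y)<.016)|((abs(y)<.009)&(abs(x)<.04))
    return (M!=occ).sum()
r=differential_evolution(f,[(.54,.62),(.2,.29),(-1.5,0.2)],seed=0); print(r.x,np.degrees(r.x[2]),r.fun,occ.sum())
E
```

```text
q [0.43 0.69 1.31 0.   1.14 0.41]
[190 154  24  32 226] ztop 0.025 c [0.5782 0.2476] wh [0.052 0.116] ang 56.3 mean [0.5757 0.255 ]
[162 156  13  20 145] ztop 0.060 c [0.5798 0.366 ] wh [0.054 0.024] ang 14.7 mean [0.5802 0.3662]
handle
[270 122  39   8 156] ztop 0.187 c [ 0.7119 -0.0186] wh [0.013 0.119] ang 1.3 mean [ 0.712  -0.0197]
chamber
[ 239  143   89   71 4421] ztop 0.078 c [ 0.5659 -0.0226] wh [0.214 0.271] ang 1.0 mean [ 0.5696 -0.0234]
t 11.92 tcp [0.574  0.3856 0.1737] yaw 91.04 tilt [ 0.002  0.001 -1.   ] gap 1.0 F [0.5 0.5 1.3] shift mm [ -5.8   2.6 147.7]
[ 0.58280082  0.25224198 -0.41831199] -23.96751170369218 482.0 585
```

Request:
{"method": "play_rows", "body": {
  "rows": [
    [[0,0,0],[-6,3,25],0],
    [[0,0,0],[0,0,35],0],
    [[0,0,0],[0,0,35],0],
    [[0,0,0],[0,0,30],0],
    [[0,0,0],[0,0,15],0],
    [[0,0,0],[0,0,8],0],
    [[0,0,0],[0,0,0],0.3],
    [[0,0,0],[0,0,0],0.5],
    [[0,0,0],[0,0,0],0.5],
    [[0,0,0],[0,0,0],0.5]
  ],
  "grip_force": 50
}}

```text
t: 12.75
tcp_pos: [0.578, 0.3803, 0.0273]
tool_rot: [0.701, 0.714, 0.003, 0.001]
force: [0.5, -0.6, 3.7]
finger_gap: 0.645
gripper_force: 53.5
```

```bash
sed -i 's/print("uv/print("uv/' lev.py; cat > g2w.py <<'E'
from rel import *
import sys
a=list(map(float,sys.argv[1:4])) # grate-frame x,y mm, z world mm
w=np.array([.5605,-.0228,0])+R.from_rotvec([0,0,.0185]).apply([a[0]/1e3,a[1]/1e3,0]); print(w); rel(w[0],w[1],a[2]/1e3)
E
python3 g2w.py 0 88 105; python3 - <<'E'
from h import *
z=np.load("top0.npz"); P=cloud("top",z["d"]); v,u=np.mgrid[:384,:512]
m=(u>186)&(u<216)&(v>150)&(v<190)&(P[...,2]>.012)&(P[...,2]<.035)&(z["d"]>0); q=P[m][:,:2]; print(m.sum())
from scipy.optimize import differential_evolution
from scipy.spatial import cKDTree
from scipy.interpolate import griddata
gx,gy=np.meshgrid(np.arange(.5,.66,.002),np.arange(.18,.32,.002),indexing="ij")
w=(u>180)&(u<225)&(v>140)&(v<200)
occ=cKDTree(P[w][:,:2]).query(np.c_[gx.ravel(),gy.ravel()])[1]; occ=m[w][occ]
def f(a):
    c,s=np.cos(a[2]),np.sin(a[2]);dx=gx.ravel()-a[0];dy=gy.ravel()-a[1];x=c*dx+s*dy;y=-s*dx+c*dy
    M=(np.hypot(x+.036,y)<.027)|(np.hypot(x-.045,y)<.016)|((abs(y)<.009)&(abs(x)<.04))
    return (M!=occ).sum()
for b in((-1.6,1.6),(1.6,4.8)):
    r=differential_evolution(f,[(.54,.62),(.2,.29),b],seed=0); print(r.x,np.degrees(r.x[2]),r.fun,occ.sum())
E
```

```text
[0.55887209 0.06518494 0.        ]
t 12.75 tcp [0.578  0.3803 0.0273] yaw 91.05 tilt [ 0.005  0.002 -1.   ] gap 0.645 F [ 0.5 -0.6  3.7] shift mm [-314.5  -24.5  -78.6]
233
[ 0.58415679  0.25280504 -0.43046739] -24.66396477957072 393.0 696
[0.5869354  0.2539452  2.45487402] 140.65392054785835 740.0 696
```

Request:
{"method": "play_rows", "body": {
  "rows": [
    [[0,0,0],[0,0,-15],0.5],
    [[0,0,0],[0,0,-30],0.5],
    [[0,0,0],[0,0,-35],0.5],
    [[0,0,0],[0,0,-35],0.5],
    [[0,0,0],[0,0,-35],0.5],
    [[0,0,0],[-10,0,-35],0.5],
    [[0,0,0],[-35,-3,0],0.5],
    [[0,0,0],[-35,-3,0],0.5],
    [[0,0,0],[-35,-4,0],0.5],
    [[0,0,0],[-35,-3,0],0.5],
    [[0,0,0],[-35,-4,0],0.5],
    [[0,0,0],[-35,-3,0],0.5]
  ]
}}

```text
t: 13.75
tcp_pos: [0.559, 0.1575, 0.2108]
tool_rot: [0.7, 0.714, 0.0, 0.0]
force: [-0.0, -0.3, -1.8]
finger_gap: 0.644
gripper_force: 53.4
```

Request:
{"method": "play_rows", "body": {
  "rows": [
    [[0,0,0],[-35,-2,0],0.5],
    [[0,0,0],[-35,-2,0],0.5],
    [[0,0,0],[-25,0,0],0.5],
    [[0,0,0],[0,0,0],0.5],
    [[0,0,0],[0,0,0],0.5],
    [[0,0,0],[0,0,0],0.5]
  ]
}}

```text
t: 14.25
tcp_pos: [0.5575, 0.0642, 0.2102]
tool_rot: [0.701, 0.713, 0.0, 0.0]
force: [0.7, -0.1, -1.8]
finger_gap: 0.642
gripper_force: 53.4
```

```bash
python3 g2w.py 0 88 101
```

```text
[0.55887209 0.06518494 0.        ]
t 14.25 tcp [0.5575 0.0642 0.2102] yaw 91.03 tilt [ 0.001  0.001 -1.   ] gap 0.642 F [ 0.7 -0.1 -1.8] shift mm [  0.9   1.3 109.2]
```

Then release and go up, heading to the head with a rotation of the yaw to 0.

Request:
{"method": "play_rows", "body": {
  "rows": [
    [[0,0,0],[1,1,25],0.5],
    [[0,0,0],[0,0,30],0.5],
    [[0,0,0],[0,0,30],0.5],
    [[0,0,0],[0,0,17],0.5],
    [[0,0,0],[0,0,7],0.5],
    [[0,0,0],[0,0,0],0.5],
    [[0,0,0],[0,0,0],0.3],
    [[0,0,0],[0,0,0],0.15],
    [[0,0,0],[0,0,0],0.15],
    [[0,0,0],[0,0,0],0.15]
  ]
}}

```text
t: 15.08
tcp_pos: [0.5593, 0.0652, 0.1011]
tool_rot: [0.7, 0.714, 0.001, 0.001]
force: [0.1, -0.5, 0.5]
finger_gap: 0.848
gripper_force: 0.0
```

Request:
{"method": "play_rows", "body": {
  "rows": [
    [[0,0,0],[0,0,-20],0.1],
    [[0,0,0],[0,0,-35],0],
    [[0,0,0],[0,0,-35],0],
    [[0,0,0],[0,0,-35],0],
    [[0,0,7],[0,0,-20],0],
    [[0,0,7],[0,0,0],0],
    [[0,0,7],[0,0,0],0],
    [[0,0,7],[0,0,0],0],
    [[0,0,7],[0,0,0],0],
    [[0,0,7],[0,0,0],0],
    [[0,0,7],[0,0,0],0],
    [[0,0,7],[0,0,0],0]
  ]
}}

```text
t: 16.08
tcp_pos: [0.5587, 0.0649, 0.2457]
tool_rot: [0.955, 0.298, 0.0, 0.0]
force: [0.3, -0.4, 0.2]
finger_gap: 0.999
gripper_force: 0.0
```

Request:
{"method": "play_rows", "body": {
  "rows": [
    [[0,0,7],[0,0,0],0],
    [[0,0,7],[0,0,0],0],
    [[0,0,7],[0,0,0],0],
    [[0,0,7],[0,0,0],0],
    [[0,0,6.5],[0,0,0],0],
    [[0,0,0],[0,-20,0],0],
    [[0,0,0],[-10,-35,0],0],
    [[0,0,0],[-10,-35,0],0],
    [[0,0,0],[-10,-35,0],0],
    [[0,0,0],[-10,-35,0],0],
    [[0,0,0],[0,0,0],0]
  ]
}}

```text
t: 17.0
tcp_pos: [0.5145, 0.23, 0.2458]
tool_rot: [1.0, 0.008, -0.0, -0.002]
force: [-0.7, 0.6, 0.3]
finger_gap: 1.003
gripper_force: 0.0
```

```bash
python3 parts.py p3; python3 rel.py .452 .3945 .1
```

```text
q [0.22 0.44 1.58 0.   1.12 1.77]
[144 188  17  27 326] ztop 0.046 c [0.4523 0.3975] wh [0.084 0.053] ang 0.6 mean [0.4475 0.4003]
handle
[270 122  39   8 155] ztop 0.188 c [ 0.7121 -0.0185] wh [0.014 0.119] ang 0.8 mean [ 0.7118 -0.019 ]
chamber
[ 240  143   89   71 4205] ztop 0.078 c [ 0.5667 -0.0227] wh [0.212 0.272] ang 0.9 mean [ 0.5692 -0.0287]
t 17.05 tcp [0.5157 0.2275 0.2457] yaw 0.85 tilt [ 0.     0.001 -1.   ] gap 1.0 F [ 0.1 -1.  -0.2] shift mm [ -61.2 -167.9  145.8]
```

View pics/p3.png

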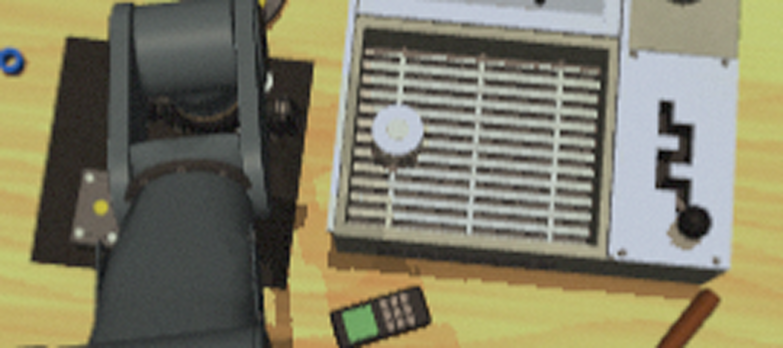

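Piston stands upright on the left of the grate (398,132); the head is unmoved on the mat. Now the head.

Request:
{"method": "play_rows", "body": {
  "rows": [
    [[0,0,0],[-12,-33,0],0],
    [[0,0,0],[-12,-33,0],0],
    [[0,0,0],[-12,-34,0],0],
    [[0,0,0],[-12,-34,0],0],
    [[0,0,0],[-13,-34,0],0],
    [[0,0,0],[0,0,30],0],
    [[0,0,0],[0,0,35],0],
    [[0,0,0],[0,0,35],0],
    [[0,0,0],[0,0,35],0],
    [[0,0,0],[0,0,0],0],
    [[0,0,0],[0,0,0],0]
  ]
}}

```text
t: 17.97
tcp_pos: [0.4541, 0.3905, 0.1089]
tool_rot: [1.0, 0.004, -0.002, 0.001]
force: [-0.4, 0.4, 0.2]
finger_gap: 1.001
gripper_force: 0.0
```

```bash
python3 rel.py .452 .3945 .02
```

```text
t 17.97 tcp [0.4541 0.3905 0.1089] yaw 0.49 tilt [-0.004 -0.002 -1.   ] gap 1.001 F [-0.4  0.4  0.2] shift mm [-1.7 -4.2 88.9]
```

Request:
{"method": "play_rows", "body": {
  "rows": [
    [[0,0,0],[-2,-4,20],0],
    [[0,0,0],[0,0,35],0],
    [[0,0,0],[0,0,25],0],
    [[0,0,0],[0,0,9],0],
    [[0,0,0],[0,0,0],0],
    [[0,0,0],[0,0,0],0.4],
    [[0,0,0],[0,0,0],0.5],
    [[0,0,0],[0,0,0],0.5],
    [[0,0,0],[0,0,0],0.5],
    [[0,0,0],[0,0,-15],0.5],
    [[0,0,0],[0,0,-25],0.5]
  ],
  "grip_force": 60
}}

```text
t: 18.88
tcp_pos: [0.4508, 0.3948, 0.0604]
tool_rot: [1.0, 0.005, -0.002, 0.001]
force: [-0.6, -0.1, -4.0]
finger_gap: 0.643
gripper_force: 65.3
```

```bash
python3 g2w.py 0 -76 210
```

```text
[ 0.56190592 -0.09878699  0.        ]
t 18.88 tcp [0.4508 0.3948 0.0604] yaw 0.53 tilt [-0.004 -0.002 -1.   ] gap 0.643 F [-0.6 -0.1 -4. ] shift mm [ 105.8  495.  -148.9]
```

Request:
{"method": "play_rows", "body": {
  "rows": [
    [[0,0,0],[0,0,-35],0.5],
    [[0,0,0],[0,0,-35],0.5],
    [[0,0,0],[0,0,-35],0.5],
    [[0,0,0],[0,15,-35],0.5],
    [[0,0,0],[7,32,-10],0.5],
    [[0,0,0],[7,34,0],0.5],
    [[0,0,0],[7,34,0],0.5],
    [[0,0,0],[7,34,0],0.5],
    [[0,0,0],[7,34,0],0.5],
    [[0,0,0],[7,34,0],0.5],
    [[0,0,0],[7,34,0],0.5],
    [[0,0,0],[7,34,0],0.5]
  ]
}}

```text
t: 19.88
tcp_pos: [0.5108, 0.11, 0.2121]
tool_rot: [1.0, 0.005, 0.0, -0.0]
force: [-0.1, 0.3, -5.4]
finger_gap: 0.642
gripper_force: 65.5
```

Request:
{"method": "play_rows", "body": {
  "rows": [
    [[0,0,0],[7,34,0],0.5],
    [[0,0,0],[7,34,0],0.5],
    [[0,0,0],[7,34,0],0.5],
    [[0,0,0],[7,34,0],0.5],
    [[0,0,0],[7,34,0],0.5],
    [[0,0,0],[7,30,0],0.5],
    [[0,0,0],[7,10,0],0.5],
    [[0,0,0],[0,0,0],0.5],
    [[0,0,0],[0,0,0],0.5]
  ]
}}

```text
t: 20.63
tcp_pos: [0.5619, -0.0981, 0.2116]
tool_rot: [1.0, 0.004, -0.0, -0.0]
force: [-0.1, 0.3, -5.4]
finger_gap: 0.641
gripper_force: 65.5
```

```bash
python3 g2w.py 0 -76 96
```

```text
[ 0.56190592 -0.09878699  0.        ]
t 20.63 tcp [ 0.5619 -0.0981  0.2116] yaw 0.46 tilt [-0.     0.001 -1.   ] gap 0.641 F [-0.1  0.3 -5.4] shift mm [ -0.    0.8 115.6]
```

Request:
{"method": "play_rows", "body": {
  "rows": [
    [[0,0,0],[0,0,25],0.5],
    [[0,0,0],[0,0,33],0.5],
    [[0,0,0],[0,0,33],0.5],
    [[0,0,0],[0,0,17],0.5],
    [[0,0,0],[0,0,7],0.5],
    [[0,0,0],[0,0,0],0.5],
    [[0,0,0],[0,0,0],0.24],
    [[0,0,0],[0,0,0],0.24],
    [[0,0,0],[0,0,0],0.24]
  ]
}}

```text
t: 21.38
tcp_pos: [0.5632, -0.0976, 0.0976]
tool_rot: [1.0, 0.005, 0.001, 0.0]
force: [0.4, -0.3, -0.6]
finger_gap: 0.76
gripper_force: 0.0
```

Request:
{"method": "play_rows", "body": {
  "rows": [
    [[0,0,0],[0,0,-20],0.24],
    [[0,0,0],[0,0,-35],0.24],
    [[0,0,0],[0,0,-35],0.3],
    [[0,0,0],[0,0,-35],0.3],
    [[0,0,0],[0,0,-30],0.3],
    [[0,0,0],[0,0,0],0.3]
  ]
}}

```text
t: 21.88
tcp_pos: [0.5664, -0.0992, 0.2591]
tool_rot: [1.0, 0.005, 0.007, 0.003]
force: [0.7, -0.7, -0.5]
finger_gap: 0.698
gripper_force: 0.0
```

```bash
cat > rod.py <<'E'
from h import *
from scipy.optimize import differential_evolution
from scipy.spatial import cKDTree
p,d=snapshot("top"); P=cloud("top",d); Z=P[...,2]
W=(P[...,0]>.40)&(P[...,0]<.70)&(P[...,1]>.15)&(P[...,1]<.47)&(d>0)
m=W&(Z>.011)&(Z<.04); n,l,st,_=cv2.connectedComponentsWithStats(m.astype(np.uint8)); k=1+np.argmax(st[1:,4]); m=l==k; print(st[k],Z[m].max())
q=P[m]; c0=q[:,:2].mean(0)
gx,gy=np.meshgrid(np.arange(c0[0]-.09,c0[0]+.09,.002),np.arange(c0[1]-.09,c0[1]+.09,.002),indexing="ij")
occ=m[W][cKDTree(P[W][:,:2]).query(np.c_[gx.ravel(),gy.ravel()])[1]]
def f(a):
    c,s=np.cos(a[2]),np.sin(a[2]);dx=gx.ravel()-a[0];dy=gy.ravel()-a[1];x=c*dx+s*dy;y=-s*dx+c*dy
    rb=np.hypot(x+.036,y); rs=np.hypot(x-.045,y)
    M=((rb<.026)&(rb>.016))|((rs<.015)&(rs>.008))|((abs(y)<.008)&(x>-.012)&(x<.032))
    ok=~((rb<.016)|(rs<.008)); return ((M!=occ)&ok).sum()
for b in((-1.6,1.6),(1.6,4.8)):
    r=differential_evolution(f,[(c0[0]-.03,c0[0]+.03),(c0[1]-.03,c0[1]+.03),b],seed=0,popsize=20); print(np.round(r.x,4),np.degrees(r.x[2]),r.fun,occ.sum())
E
python3 rod.py; python3 parts.py p4; python3 rel.py .59 .25 .2
```

```text
[190 154  24  33 228] 0.03279345188414484
[ 0.5852  0.253  -0.4179] -23.946162371388137 125.0 670
[0.589  0.2518 2.4229] 138.8204525933469 528.0 670
q [-0.37  0.44  1.56  0.    1.14  1.19]
[190 153  24  34 228] ztop 0.026 c [0.5828 0.2578] wh [0.052 0.118] ang 74.8 mean [0.5755 0.2552]
handle
[270 122  35   7 136] ztop 0.188 c [ 0.7121 -0.0137] wh [0.013 0.103] ang 0.4 mean [ 0.7115 -0.014 ]
chamber
[ 240  143   55   66 1668] ztop 0.079 c [0.5659 0.035 ] wh [0.161 0.212] ang 89.6 mean [0.5845 0.0495]
t 21.98 tcp [ 0.5632 -0.0982  0.2536] yaw 0.57 tilt [ 0.005 -0.002 -1.   ] gap 0.699 F [-0.5 -0.1 -0.7] shift mm [  30.  -348.    53.1]
```

View pics/p4.png

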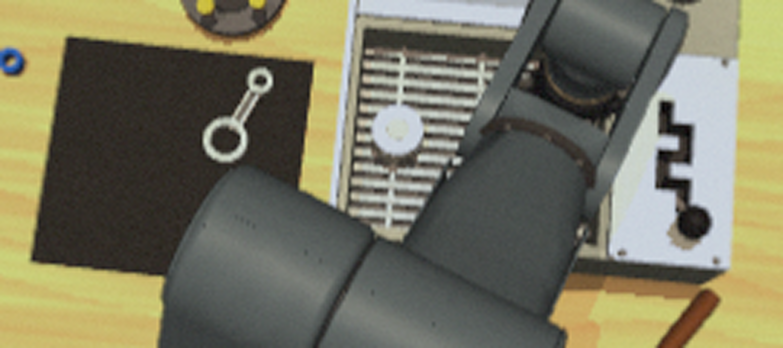

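Only the rod remains on the mat, unmoved (big end 225,140; small end 260,80). Moving to it.

Request:
{"method": "play_rows", "body": {
  "rows": [
    [[0,0,0],[3,-20,0],0.4],
    [[0,0,0],[3,-33,0],0.4],
    [[0,0,0],[3,-33,0],0.4],
    [[0,0,0],[3,-33,0],0.4],
    [[0,0,0],[3,-33,0],0.4],
    [[0,0,0],[3,-33,0],0.4],
    [[0,0,0],[3,-33,0],0.4],
    [[0,0,0],[3,-33,0],0.4],
    [[0,0,0],[3,-33,0],0.4],
    [[0,0,0],[3,-33,0],0.4],
    [[0,0,0],[2,-31,0],0.4],
    [[0,0,6.5],[0,0,20],0.4]
  ]
}}

```text
t: 22.98
tcp_pos: [0.5924, 0.2567, 0.2332]
tool_rot: [0.999, -0.05, 0.003, -0.002]
force: [1.0, -0.7, 1.2]
finger_gap: 0.603
gripper_force: 0.0
```

Request:
{"method": "play_rows", "body": {
  "rows": [
    [[0,0,6],[0,0,30],0.4],
    [[0,0,6],[0,0,30],0.4],
    [[0,0,6],[0,0,30],0.4],
    [[0,0,0],[0,0,30],0.4],
    [[0,0,0],[0,0,0],0.4],
    [[0,0,0],[0,0,0],0.4]
  ]
}}

```text
t: 23.48
tcp_pos: [0.5886, 0.2498, 0.1085]
tool_rot: [0.978, -0.207, -0.003, 0.001]
force: [-0.0, -0.2, 0.3]
finger_gap: 0.601
gripper_force: 0.0
```

```bash
python3 rel.py .5925 .2497 .013
```

```text
t 23.48 tcp [0.5886 0.2498 0.1085] yaw -23.93 tilt [-0.007 -0.002 -1.   ] gap 0.601 F [-0.  -0.2  0.3] shift mm [ 4.1 -1.9 95.4]
```

Request:
{"method": "play_rows", "body": {
  "rows": [
    [[0,0,0],[4,-2,20],0.4],
    [[0,0,0],[0,0,35],0.4],
    [[0,0,0],[0,0,25],0.4],
    [[0,0,0],[0,0,12],0.4],
    [[0,0,0],[0,0,3],0.4],
    [[0,0,0],[0,0,0],0.4],
    [[0,0,0],[0,0,0],0.7],
    [[0,0,0],[0,0,0],0.95],
    [[0,0,0],[0,0,0],0.95],
    [[0,0,0],[0,0,0],0.95],
    [[0,0,0],[0,0,0],0.95]
  ],
  "grip_force": 60
}}

```text
t: 24.4
tcp_pos: [0.5966, 0.2504, 0.0186]
tool_rot: [0.978, -0.207, 0.001, -0.0]
force: [-1.2, -1.3, 5.7]
finger_gap: 0.166
gripper_force: 59.2
```

Request:
{"method": "play_rows", "body": {
  "rows": [
    [[0,0,0],[0,0,-10],0.95],
    [[0,0,0],[0,0,-20],0.95],
    [[0,0,0],[0,0,-30],0.95],
    [[0,0,0],[0,0,-35],0.95],
    [[0,0,0],[0,0,-35],0.95],
    [[0,0,0],[0,0,-35],0.95],
    [[0,0,-6],[0,0,-35],0.95],
    [[0,0,-6],[0,0,0],0.95],
    [[0,0,-6],[0,0,0],0.95],
    [[0,0,-7],[0,0,0],0.95],
    [[0,0,0],[0,0,0],0.95],
    [[0,0,0],[0,0,0],0.95]
  ]
}}

```text
t: 25.4
tcp_pos: [0.5951, 0.2505, 0.2169]
tool_rot: [1.0, 0.008, 0.0, -0.0]
force: [0.3, -0.6, -2.1]
finger_gap: 0.162
gripper_force: 58.3
```

```bash
python3 g2w.py 8 6 210
```

```text
[ 0.56838764 -0.01665304  0.        ]
t 25.4 tcp [0.5951 0.2505 0.2169] yaw 0.88 tilt [ 0.  0. -1.] gap 0.162 F [ 0.3 -0.6 -2.1] shift mm [-30.8 266.7   6.8]
```

Request:
{"method": "play_rows", "body": {
  "rows": [
    [[0,0,0],[-3,20,0],0.95],
    [[0,0,0],[-3,33,0],0.95],
    [[0,0,0],[-3,33,0],0.95],
    [[0,0,0],[-4,33,0],0.95],
    [[0,0,0],[-3,33,0],0.95],
    [[0,0,0],[-4,33,0],0.95],
    [[0,0,0],[-3,33,0],0.95],
    [[0,0,0],[-3,30,0],0.95],
    [[0,0,0],[-3,19,0],0.95],
    [[0,0,0],[0,0,0],0.95],
    [[0,0,0],[0,0,0],0.95]
  ]
}}

```text
t: 26.32
tcp_pos: [0.5712, -0.0179, 0.2163]
tool_rot: [1.0, 0.007, -0.0, -0.0]
force: [-0.1, 1.2, -3.0]
finger_gap: 0.165
gripper_force: 58.4
```

```bash
python3 g2w.py 9 6 91; python3 parts.py p5; python3 - <<'E'
import cv2
from h import *
p,d=snapshot("scene"); cv2.imwrite("pics/s5.png",cv2.resize(p[150:260,130:330,::-1],None,fx=4,fy=4,interpolation=cv2.INTER_CUBIC))
E
```

```text
[ 0.56938747 -0.01663454  0.        ]
t 26.32 tcp [ 0.5712 -0.0179  0.2163] yaw 0.77 tilt [-0.     0.001 -1.   ] gap 0.165 F [-0.1  1.2 -3. ] shift mm [ -1.7  -1.2 125.4]
q [-0.23  0.48  1.59  0.    1.06  1.33]
handle
chamber
[241 143  21  50 367] ztop 0.079 c [0.5931 0.1056] wh [0.048 0.169] ang 76.4 mean [0.6169 0.0966]
[293 149  36  65 907] ztop 0.079 c [ 0.5679 -0.1107] wh [0.21  0.097] ang 0.2 mean [ 0.5525 -0.1268]
```

View pics/s5.png

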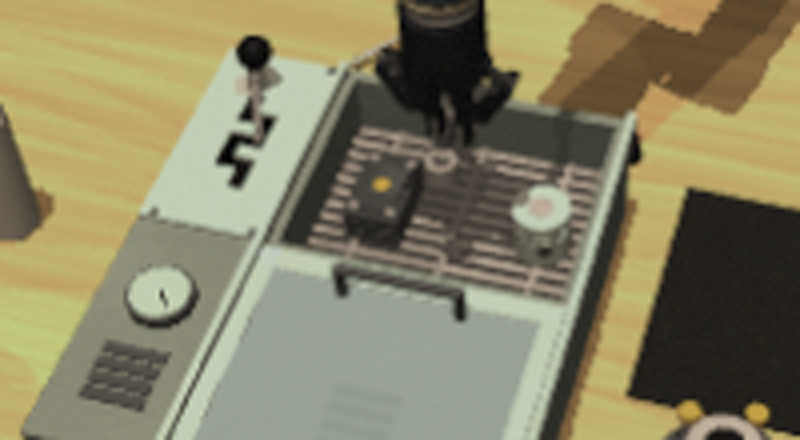

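Head and piston lie on the grate, leaving the middle free; the rod hangs above it. Lowering the rod.

Request:
{"method": "play_rows", "body": {
  "rows": [
    [[0,0,0],[-2,-1,25],0.95],
    [[0,0,0],[0,0,35],0.95],
    [[0,0,0],[0,0,35],0.95],
    [[0,0,0],[0,0,18],0.95],
    [[0,0,0],[0,0,7],0.95],
    [[0,0,0],[0,0,3],0.95],
    [[0,0,0],[0,0,0],0.95],
    [[0,0,0],[0,0,0],0.95]
  ]
}}

```text
t: 27.08
tcp_pos: [0.5705, -0.0158, 0.0946]
tool_rot: [1.0, 0.009, 0.001, 0.0]
force: [0.4, -0.2, -2.1]
finger_gap: 0.162
gripper_force: 58.4
```

```bash
python3 g2w.py 9 6 91
```

```text
[ 0.56938747 -0.01663454  0.        ]
t 27.08 tcp [ 0.5705 -0.0158  0.0946] yaw 1.08 tilt [ 0.003 -0.001 -1.   ] gap 0.162 F [ 0.4 -0.2 -2.1] shift mm [-1.2  0.8  3.6]
```

Request:
{"method": "play_rows", "body": {
  "rows": [
    [[0,0,0],[0,0,3],0.95],
    [[0,0,0],[0,0,0],0.95],
    [[0,0,0],[0,0,0],0.75],
    [[0,0,0],[0,0,0],0.6],
    [[0,0,0],[0,0,0],0.6],
    [[0,0,0],[0,0,0],0.6],
    [[0,0,0],[0,0,-15],0.6],
    [[0,0,0],[0,0,-30],0.5],
    [[0,0,0],[0,0,-35],0.4],
    [[0,0,0],[0,0,-35],0.3],
    [[0,0,0],[0,0,-35],0.3],
    [[0,0,0],[0,0,-35],0.3]
  ]
}}

```text
t: 28.08
tcp_pos: [0.5688, -0.016, 0.2771]
tool_rot: [1.0, 0.009, -0.0, -0.0]
force: [1.0, -0.4, -0.9]
finger_gap: 0.698
gripper_force: 0.0
```

Request:
{"method": "play_rows", "body": {
  "rows": [
    [[0,0,-7],[0,0,0],0.3],
    [[0,0,-7],[0,0,0],0.3],
    [[0,0,-7],[0,0,0],0.3],
    [[0,0,-7],[0,0,0],0.3],
    [[0,0,-7],[0,0,0],0.3],
    [[0,0,-7],[0,0,0],0.3],
    [[0,0,-7],[0,0,0],0.3],
    [[0,0,-7],[0,0,0],0.3],
    [[0,0,-7],[0,0,0],0.3],
    [[0,0,-7],[0,0,0],0.3],
    [[0,0,-7],[0,0,0],0.3],
    [[0,0,-7],[0,0,0],0.3]
  ]
}}

```text
t: 29.08
tcp_pos: [0.5691, -0.0161, 0.2754]
tool_rot: [0.735, 0.678, 0.0, -0.0]
force: [0.3, 0.8, 0.8]
finger_gap: 0.699
gripper_force: 0.0
```

Request:
{"method": "play_rows", "body": {
  "rows": [
    [[0,0,-6],[0,0,0],0.3],
    [[0,0,0],[0,20,0],0.3],
    [[0,0,0],[0,33,0],0.3],
    [[0,0,0],[0,33,0],0.3],
    [[0,0,0],[0,33,0],0.3],
    [[0,0,0],[0,20,0],0.3],
    [[0,0,0],[0,0,0],0.3],
    [[0,0,0],[0,0,0],0.3]
  ]
}}

```text
t: 29.75
tcp_pos: [0.7084, -0.0135, 0.2744]
tool_rot: [0.701, 0.714, -0.0, -0.001]
force: [-0.0, 0.7, 0.5]
finger_gap: 0.703
gripper_force: 0.0
```

```bash
python3 rel.py .7155 -.0195 .171; python3 - <<'E'
import cv2
from h import *
p,d=snapshot("scene"); cv2.imwrite("pics/s6.png",cv2.resize(p[150:260,130:330,::-1],None,fx=4,fy=4,interpolation=cv2.INTER_CUBIC))
E
```

```text
t 29.75 tcp [ 0.7084 -0.0135  0.2744] yaw 91.06 tilt [-0.001  0.    -1.   ] gap 0.703 F [-0.   0.7  0.5] shift mm [ -6.1   7.2 103.4]
```

View pics/s6.png

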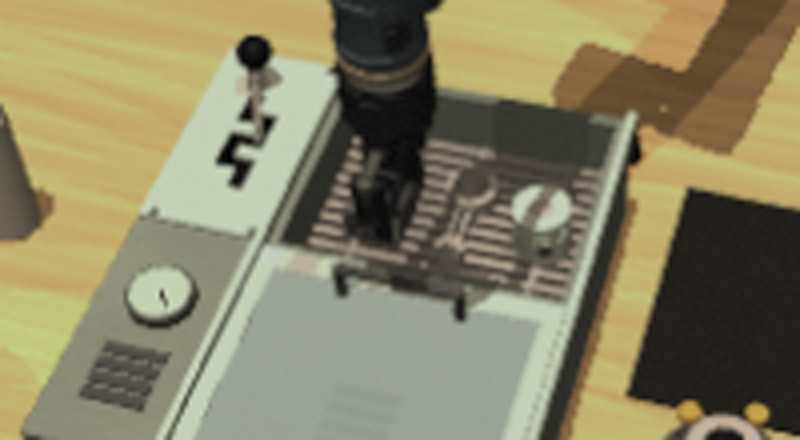

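Rod lies flat between head and piston at (465,205). Gripping the handle and shutting the hatch.

Request:
{"method": "play_rows", "body": {
  "rows": [
    [[0,0,0],[-6,6,15],0.3],
    [[0,0,0],[0,0,35],0.3],
    [[0,0,0],[0,0,30],0.3],
    [[0,0,0],[0,0,18],0.3],
    [[0,0,0],[0,0,4],0.3],
    [[0,0,0],[0,0,0],0.3],
    [[0,0,0],[0,0,0],0.6],
    [[0,0,0],[0,0,0],0.95],
    [[0,0,0],[0,0,0],0.95],
    [[0,0,0],[0,0,0],0.95],
    [[0,0,0],[0,0,0],0.95]
  ],
  "grip_force": 40
}}

```text
t: 30.72
tcp_pos: [0.7147, -0.0196, 0.1753]
tool_rot: [0.701, 0.714, 0.0, 0.001]
force: [-2.2, -0.4, 5.5]
finger_gap: 0.119
gripper_force: 39.0
```

```bash
python3 rel.py .4755 -.024 .171
```

```text
t 30.72 tcp [ 0.7147 -0.0196  0.1753] yaw 91.06 tilt [ 0.002 -0.001 -1.   ] gap 0.119 F [-2.2 -0.4  5.5] shift mm [   0.  -239.3    3.9]
```

Request:
{"method": "play_rows", "body": {
  "rows": [
    [[0,0,0],[0,-8,0],0.95],
    [[0,0,0],[0,-16,0],0.95],
    [[0,0,0],[0,-20,0],0.95],
    [[0,0,0],[0,-20,0],0.95],
    [[0,0,0],[0,-20,0],0.95],
    [[0,0,0],[0,-20,0],0.95],
    [[0,0,0],[0,-20,0],0.95],
    [[0,0,0],[0,-20,0],0.95],
    [[0,0,0],[0,-20,0],0.95],
    [[0,0,0],[0,-20,0],0.95],
    [[0,0,0],[0,-20,0],0.95],
    [[0,0,0],[0,-15,0],0.95]
  ]
}}

```text
t: 31.72
tcp_pos: [0.4965, -0.0235, 0.1752]
tool_rot: [0.701, 0.713, 0.002, 0.003]
force: [2.4, 2.4, 6.8]
finger_gap: 0.12
gripper_force: 40.0
```

Request:
{"method": "play_rows", "body": {
  "rows": [
    [[0,0,0],[0,-8,0],0.95],
    [[0,0,0],[0,-6,0],0.95],
    [[0,0,0],[0,-4,0],0.95],
    [[0,0,0],[0,-3,0],0.95],
    [[0,0,0],[0,0,0],0.95]
  ]
}}

```text
t: 32.13
tcp_pos: [0.4757, -0.0238, 0.1752]
tool_rot: [0.701, 0.713, 0.002, 0.002]
force: [0.8, 1.5, 9.9]
finger_gap: 0.122
gripper_force: 40.4
```

```bash
python3 rel.py .4755 -.024 .171
```

```text
t 32.13 tcp [ 0.4757 -0.0238  0.1752] yaw 91.02 tilt [ 0.006 -0.001 -1.   ] gap 0.122 F [0.8 1.5 9.9] shift mm [-0.1 -0.2  4.2]
```

Push until the stop is felt.

Request:
{"method": "play_rows", "body": {
  "rows": [
    [[0,0,0],[0,-2,0],0.95],
    [[0,0,0],[0,-2,0],0.95],
    [[0,0,0],[0,0,0],0.95],
    [[0,0,0],[0,0,0],0.95]
  ]
}}

```text
t: 32.47
tcp_pos: [0.4747, -0.0239, 0.1752]
tool_rot: [0.701, 0.713, 0.004, 0.004]
force: [6.3, 3.6, 5.1]
finger_gap: 0.125
gripper_force: 39.9
```

```bash
python3 rel.py .4755 -.024 .171
```

```text
t 32.47 tcp [ 0.4747 -0.0239  0.1752] yaw 90.97 tilt [ 0.012 -0.001 -1.   ] gap 0.125 F [6.3 3.6 5.1] shift mm [-0.1  0.8  4.2]
```

Request:
{"method": "play_rows", "body": {
  "rows": [
    [[0,0,0],[0,-3,0],0.95],
    [[0,0,0],[0,0,0],0.95],
    [[0,0,0],[0,0,0],0.6],
    [[0,0,0],[0,4,0],0.3],
    [[0,0,0],[0,0,0],0.3],
    [[0,0,0],[0,0,0],0.3],
    [[0,0,0],[0,0,-20],0.3],
    [[0,0,0],[0,0,-30],0.3],
    [[0,0,0],[0,0,-30],0.3],
    [[0,0,0],[-20,0,0],0.3],
    [[0,0,7],[0,0,0],0.3],
    [[0,0,7],[0,0,0],0.3]
  ]
}}

```text
t: 33.47
tcp_pos: [0.4715, -0.0446, 0.2539]
tool_rot: [0.784, 0.62, 0.0, 0.0]
force: [-0.2, 0.2, 0.3]
finger_gap: 0.7
gripper_force: 0.0
```

Request:
{"method": "play_rows", "body": {
  "rows": [
    [[0,0,7],[0,0,0],0.3],
    [[0,0,7],[0,0,0],0.3],
    [[0,0,7],[0,0,0],0.3],
    [[0,0,7],[0,0,0],0.3],
    [[0,0,7],[0,0,0],0.3],
    [[0,0,7],[0,0,0],0.3],
    [[0,0,7],[0,0,0],0.3],
    [[0,0,7],[0,0,0],0.3],
    [[0,0,7],[0,0,0],0.3],
    [[0,0,7],[0,0,0],0.3],
    [[0,0,6],[0,0,0],0.3],
    [[0,0,0],[0,20,0],0.3]
  ]
}}

```text
t: 34.47
tcp_pos: [0.4705, -0.0616, 0.2528]
tool_rot: [1.0, 0.009, -0.001, -0.001]
force: [-0.4, -0.1, -0.6]
finger_gap: 0.704
gripper_force: 0.0
```

```bash
python3 parts.py p7; python3 ballnow.py; python3 lev.py .007 -.43,-.094
```

```text
q [-0.37  0.31  1.78 -0.    1.05  1.18]
handle
chamber
114 [ 0.48210711 -0.25297575  0.1825339 ] u -0.43610231834376106 v -0.09382828914270827
-0.43 -0.094 [ 0.4831 -0.253   0.1829]
t 34.57 tcp [ 0.472  -0.0653  0.2531] yaw 0.97 tilt [-0.    -0.001 -1.   ] gap 0.701 F [0.6 0.6 0.2] shift mm [  8.  187.8  77.4]
uv now -0.32935764987877586 1.2533551760191737 0.30601129246570863
```

View pics/p7.png

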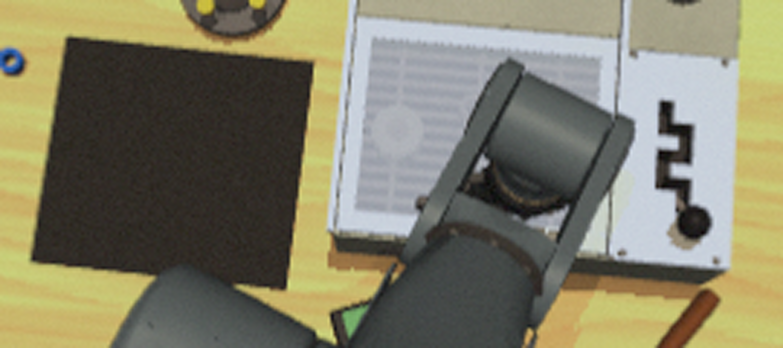

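The hatch is shut over the parts (piston visible through it at (398,130)), and the lever is still at off (693,221). Moving above the ball, then I'll check the handle.

Request:
{"method": "play_rows", "body": {
  "rows": [
    [[0,0,0],[1,25,0],0.3],
    [[0,0,0],[1,33,0],0.3],
    [[0,0,0],[2,33,0],0.3],
    [[0,0,0],[2,33,0],0.3],
    [[0,0,0],[2,33,0],0.3],
    [[0,0,0],[0,30,0],0.3],
    [[0,0,0],[0,0,15],0.3],
    [[0,0,0],[0,0,0],0.3],
    [[0,0,0],[0,0,0],0.3]
  ]
}}

```text
t: 35.32
tcp_pos: [0.4823, -0.2496, 0.2373]
tool_rot: [1.0, 0.009, -0.002, -0.002]
force: [0.3, 1.4, -1.0]
finger_gap: 0.693
gripper_force: 0.0
```

```bash
python3 parts.py p8|tail -4;  python3 lev.py .010 -.435,-.094
```

```text
q [-0.68  0.42  1.64  0.    1.09  0.87]
handle
chamber
-0.435 -0.094 [ 0.4823 -0.253   0.1825]
t 35.37 tcp [ 0.4828 -0.2494  0.2379] yaw 1.07 tilt [-0.002  0.002 -1.   ] gap 0.7 F [ 0.4 -0.1 -1. ] shift mm [-0.4  3.7 65.3]
uv now -0.3177912073700928 -0.07393058756180121 0.24024586643356127
```

```bash
cat > hatch.py <<'E'
from h import *
def hd(d):
    P=cloud("scene",d); m=(P[...,0]>.4)&(P[...,0]<.8)&(P[...,1]>-.12)&(P[...,1]<.08)&(P[...,2]>.172)&(P[...,2]<.2)&(d>0)
    q=P[m]; return len(q),np.round(np.median(q,0),4)
print("start",hd(np.load("scene0.npz")["d"]),"now",hd(snapshot("scene")[1]))
E
python3 hatch.py
```

```text
start (100, array([ 0.4795, -0.0236,  0.1826])) now (102, array([ 0.4799, -0.0241,  0.1828]))
```

Request:
{"method": "play_rows", "body": {
  "rows": [
    [[0,0,0],[0,4,15],0.3],
    [[0,0,0],[0,0,25],0.3],
    [[0,0,0],[0,0,20],0.3],
    [[0,0,0],[0,0,5],0.3],
    [[0,0,0],[0,0,0],0.3],
    [[0,0,0],[0,0,0],0.8],
    [[0,0,0],[0,0,0],0.8],
    [[0,0,0],[0,0,0],0.8],
    [[0,0,0],[0,0,0],0.8]
  ],
  "grip_force": 20
}}

```text
t: 36.17
tcp_pos: [0.4845, -0.2547, 0.1749]
tool_rot: [1.0, 0.009, 0.001, 0.001]
force: [-0.1, 1.9, 5.8]
finger_gap: 0.405
gripper_force: 19.9
```

```bash
python3 lev.py .007 -.245,-.092 -.245,.092 0,.092 0,-.092 .245,-.092 .245,.092 .44,.092
```

```text
-0.245 -0.092 [ 0.5144 -0.252   0.1939]
t 36.17 tcp [ 0.4845 -0.2547  0.1749] yaw 1.05 tilt [ 0.002 -0.001 -1.   ] gap 0.405 F [-0.1  1.9  5.8] shift mm [ 29.9  -2.2 -11.9]
-0.245 0.092 [ 0.5137 -0.2189  0.1939]
t 36.17 tcp [ 0.4845 -0.2547  0.1749] yaw 1.05 tilt [ 0.002 -0.001 -1.   ] gap 0.405 F [-0.1  1.9  5.8] shift mm [ 29.9 -35.3 -12. ]
0.0 0.092 [ 0.5572 -0.2181  0.1992]
t 36.17 tcp [ 0.4845 -0.2547  0.1749] yaw 1.05 tilt [ 0.002 -0.001 -1.   ] gap 0.405 F [-0.1  1.9  5.8] shift mm [ 73.4 -35.3 -17.2]
0.0 -0.092 [ 0.5578 -0.2511  0.1992]
t 36.17 tcp [ 0.4845 -0.2547  0.1749] yaw 1.05 tilt [ 0.002 -0.001 -1.   ] gap 0.405 F [-0.1  1.9  5.8] shift mm [ 73.4  -2.3 -17.2]
0.245 -0.092 [ 0.6013 -0.2503  0.1939]
t 36.17 tcp [ 0.4845 -0.2547  0.1749] yaw 1.05 tilt [ 0.002 -0.001 -1.   ] gap 0.405 F [-0.1  1.9  5.8] shift mm [116.9  -2.3 -11.7]
0.245 0.092 [ 0.6006 -0.2172  0.1939]
t 36.17 tcp [ 0.4845 -0.2547  0.1749] yaw 1.05 tilt [ 0.002 -0.001 -1.   ] gap 0.405 F [-0.1  1.9  5.8] shift mm [116.8 -35.4 -11.8]
0.44 0.092 [ 0.6335 -0.2165  0.1822]
t 36.17 tcp [ 0.4845 -0.2547  0.1749] yaw 1.05 tilt [ 0.002 -0.001 -1.   ] gap 0.405 F [-0.1  1.9  5.8] shift mm [149.7 -35.5   0. ]
uv now -0.42567667833738976 -0.10398634295534408 0.17872988982618865
```

Hatch matches its starting position, so it is shut. Driving the lever: leg 1, then the cross.

Request:
{"method": "play_rows", "body": {
  "rows": [
    [[0,0,0],[6,0,-2.5],0.8],
    [[0,0,0],[8,0,-3.5],0.8],
    [[0,0,0],[8,0,-3],0.8],
    [[0,0,0],[9,0,-3],0.8],
    [[0,0,0],[0,0,0],0.8],
    [[0,0,0],[0,0,0],0.8],
    [[0,0,0],[0,-5,0],0.8],
    [[0,0,0],[0,-5,0],0.8],
    [[0,0,0],[0,-6,0],0.8],
    [[0,0,0],[0,0,0],0.8]
  ]
}}

```text
t: 37.0
tcp_pos: [0.5154, -0.2388, 0.1863]
tool_rot: [1.0, 0.01, 0.002, 0.002]
force: [-0.4, -2.0, 4.9]
finger_gap: 0.402
gripper_force: 20.7
```

```bash
python3 lev.py .007 -.245,.092
```

```text
-0.245 0.092 [ 0.5137 -0.2189  0.1939]
t 37.0 tcp [ 0.5154 -0.2388  0.1863] yaw 1.11 tilt [ 0.003 -0.003 -1.   ] gap 0.402 F [-0.4 -2.   4.9] shift mm [ -1.3 -19.9  -0.7]
uv now -0.23883958264979924 -0.018691786810482232 0.1784002483026175
```

Request:
{"method": "play_rows", "body": {
  "rows": [
    [[0,0,0],[0,-7,0],0.8],
    [[0,0,0],[0,-7,0],0.8],
    [[0,0,0],[0,-6,0],0.8],
    [[0,0,0],[0,0,0],0.8],
    [[0,0,0],[8,0,-2],0.8],
    [[0,0,0],[9,0,-2],0.8],
    [[0,0,0],[9,0,-1],0.8],
    [[0,0,0],[9,0,0],0.8],
    [[0,0,0],[7,0,0],0.8],
    [[0,0,0],[0,0,0],0.8],
    [[0,0,0],[0,0,0],0.8]
  ]
}}

```text
t: 37.92
tcp_pos: [0.5568, -0.2161, 0.1907]
tool_rot: [1.0, 0.009, 0.0, -0.001]
force: [0.2, -0.1, 7.2]
finger_gap: 0.404
gripper_force: 21.1
```

```bash
python3 lev.py .007 0,.092
```

```text
0.0 0.092 [ 0.5572 -0.2181  0.1992]
t 37.92 tcp [ 0.5568 -0.2161  0.1907] yaw 1.04 tilt [ 0.001  0.003 -1.   ] gap 0.404 F [ 0.2 -0.1  7.2] shift mm [ 0.4  2.  -1.5]
uv now -0.0019850643390811754 0.10324977084101469 0.17868427237882237
```

Request:
{"method": "play_rows", "body": {
  "rows": [
    [[0,0,0],[1,6,-1],0.8],
    [[0,0,0],[0,7,0],0.8],
    [[0,0,0],[0,7,0],0.8],
    [[0,0,0],[0,0,0],0.8],
    [[0,0,0],[0,7,0],0.8],
    [[0,0,0],[0,7,0],0.8],
    [[0,0,0],[0,2,0],0.8],
    [[0,0,0],[0,0,0],0.8]
  ]
}}

```text
t: 38.58
tcp_pos: [0.5589, -0.2505, 0.1914]
tool_rot: [1.0, 0.008, 0.001, -0.003]
force: [3.4, 4.2, 6.9]
finger_gap: 0.403
gripper_force: 21.1
```

```bash
python3 lev.py .007 .245,-.092
```

```text
0.245 -0.092 [ 0.6013 -0.2503  0.1939]
t 38.58 tcp [ 0.5589 -0.2505  0.1914] yaw 0.92 tilt [ 0.002  0.007 -1.   ] gap 0.403 F [3.4 4.2 6.9] shift mm [42.4  0.5  4.7]
uv now 0.005856614870378497 -0.08865454841320847 0.1791622214077599
```

Request:
{"method": "play_rows", "body": {
  "rows": [
    [[0,0,0],[8,0,0],0.8],
    [[0,0,0],[9,0,1],0.8],
    [[0,0,0],[9,0,1],0.8],
    [[0,0,0],[9,0,2],0.8],
    [[0,0,0],[8,0,1],0.8],
    [[0,0,0],[0,0,0],0.8],
    [[0,0,0],[0,0,0],0.8]
  ]
}}

```text
t: 39.17
tcp_pos: [0.6013, -0.2517, 0.186]
tool_rot: [1.0, 0.009, 0.0, -0.001]
force: [2.4, 1.5, 3.3]
finger_gap: 0.402
gripper_force: 21.5
```

```bash
python3 lev.py .007 .245,.092
```

```text
0.245 0.092 [ 0.6006 -0.2172  0.1939]
t 39.17 tcp [ 0.6013 -0.2517  0.186 ] yaw 1.05 tilt [ 0.001  0.002 -1.   ] gap 0.402 F [2.4 1.5 3.3] shift mm [ -0.1 -34.5  -0.8]
uv now 0.2461856263330621 -0.09979874685225297 0.17926050571341165
```

Request:
{"method": "play_rows", "body": {
  "rows": [
    [[0,0,0],[0,-6,-1],0.8],
    [[0,0,0],[0,-7,0],0.8],
    [[0,0,0],[0,-7,0],0.8],
    [[0,0,0],[0,-7,0],0.8],
    [[0,0,0],[0,-7,0],0.8],
    [[0,0,0],[0,0,0],0.8],
    [[0,0,0],[0,0,0],0.8]
  ]
}}

```text
t: 39.75
tcp_pos: [0.6029, -0.2199, 0.1876]
tool_rot: [1.0, 0.009, 0.004, 0.002]
force: [9.2, -1.7, -2.4]
finger_gap: 0.403
gripper_force: 21.5
```

```bash
python3 lev.py .007 .44,.092
```

```text
0.44 0.092 [ 0.6335 -0.2165  0.1822]
t 39.75 tcp [ 0.6029 -0.2199  0.1876] yaw 1.04 tilt [ 0.008 -0.004 -1.   ] gap 0.403 F [ 9.2 -1.7 -2.4] shift mm [30.5 -2.8 12.7]
uv now 0.25606632406842605 0.07669813927635015 0.18103227619124573
```

Request:
{"method": "play_rows", "body": {
  "rows": [
    [[0,0,0],[5,-1,2],0.8],
    [[0,0,0],[7,-1,3],0.8],
    [[0,0,0],[7,0,3],0.8],
    [[0,0,0],[7,0,3],0.8],
    [[0,0,0],[6,0,2],0.8],
    [[0,0,0],[1,0,0],0.8],
    [[0,0,0],[0,0,0],0.8],
    [[0,0,0],[0,0,0],0.8]
  ]
}}

```text
t: 40.42
tcp_pos: [0.6339, -0.2158, 0.1754]
tool_rot: [1.0, 0.009, 0.001, 0.0]
force: [3.2, -1.1, 5.1]
finger_gap: 0.407
gripper_force: 22.5
```

```bash
python3 lev.py .007 .44,.092
```

```text
0.44 0.092 [ 0.6335 -0.2165  0.1822]
t 40.42 tcp [ 0.6339 -0.2158  0.1754] yaw 1.06 tilt [ 0.003 -0.001 -1.   ] gap 0.407 F [ 3.2 -1.1  5.1] shift mm [-0.4  0.7  0.2]
uv now 0.44155328043284775 0.09598420209493327 0.18040144609451697
```

Request:
{"method": "play_rows", "body": {
  "rows": [
    [[0,0,0],[0,0,0],0.5],
    [[0,0,0],[0,0,0],0.3],
    [[0,0,0],[0,0,0],0.3],
    [[0,0,0],[0,0,0],0.3],
    [[0,0,0],[0,0,-15],0.3],
    [[0,0,0],[0,0,-30],0.3],
    [[0,0,0],[0,0,-35],0.3],
    [[0,0,0],[0,0,-35],0.3],
    [[0,0,0],[-25,20,-15],0.3],
    [[0,0,0],[-25,25,0],0.3],
    [[0,0,0],[-25,25,0],0.3],
    [[0,0,0],[-25,25,0],0.3]
  ]
}}

```text
t: 41.42
tcp_pos: [0.5334, -0.313, 0.3045]
tool_rot: [1.0, 0.01, -0.0, -0.0]
force: [0.1, -0.3, -0.2]
finger_gap: 0.701
gripper_force: 0.0
```

Request:
{"method": "play_rows", "body": {
  "rows": [
    [[0,0,0],[-25,25,0],0.3],
    [[0,0,0],[-25,25,0],0.3],
    [[0,0,0],[-25,25,0],0.3],
    [[0,0,0],[-25,25,0],0.3],
    [[0,0,0],[-15,15,0],0.3],
    [[0,0,0],[0,0,0],0.3],
    [[0,0,0],[0,0,0],0.3]
  ]
}}

```text
t: 42.0
tcp_pos: [0.4207, -0.4302, 0.3038]
tool_rot: [1.0, 0.008, -0.0, -0.001]
force: [0.2, 1.4, 0.7]
finger_gap: 0.699
gripper_force: 0.0
```

```bash
python3 ballnow.py; python3 hatch.py; python3 - <<'E'
import cv2
from h import *
p,d=snapshot("scene"); cv2.imwrite("pics/s9.png",cv2.resize(p[120:290,100:370,::-1],None,fx=2.9,fy=2.9,interpolation=cv2.INTER_CUBIC))
E
```

```text
107 [ 0.62707672 -0.21630429  0.1847877 ] u 0.40132528735506634 v 0.0940308044644244
start (100, array([ 0.4795, -0.0236,  0.1826])) now (100, array([ 0.4799, -0.0237,  0.1824]))
```

View pics/s9.png

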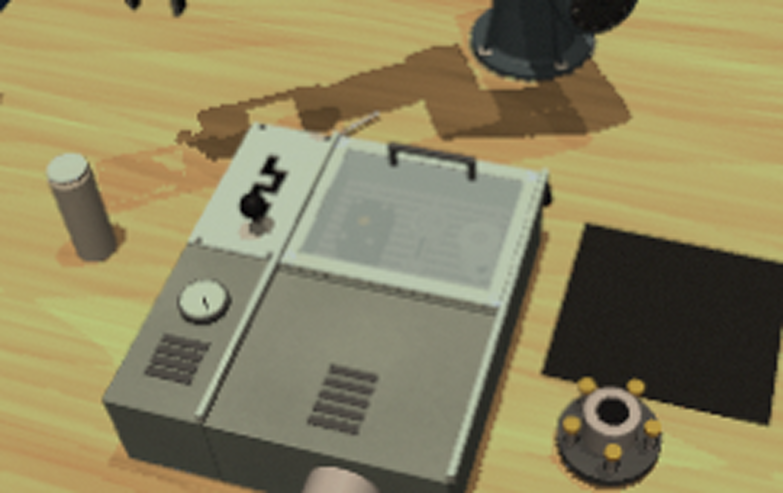

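The final view shows the ball at the far left end of the gate (252,205, u ≈ 0.40), the hatch shut with the parts under it, and the bystanders in place.

```bash
python3 -c "
from station import *
print(sign_off())"
```

```text
the job is handed in; nothing more can be done
None
```

The job is handed in, with no pass/fail result returned: the piston, conrod and head lie side by side on the grate (the caliper was absent), the hatch is shut, and the lever is in the last leg at full air, at about 0.40 rad by camera against the 0.36 needed.

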